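# Sort beech blocks and clamp the sound ones in the gluing jig

## Robot

A 6-joint arm with a two-finger parallel gripper is mounted at the origin on the work surface. World frame = base frame: x ahead of the robot, y to its left, z up, the work surface at z = 0. Lengths are in m, angles in rad, forces in N, time in s.
With the tool pointing down it reaches from about 0.225 to 0.725 m from the base axis. Payload 3.1 kg.
Tool frame: the origin (TCP) lies at the very end of the fingers, on their centre line; the grasp point (between the pads) lies 19 mm behind it (r.pinch_z is the distance from the TCP to the grasp point, in m); z points along the fingers, y is the direction in which the jaws open and shut (so a half turn about z gives the same grasp; the last joint's range is limited). The gripper opens to 85 mm and grips with 20 to 120 N. Pads are 22 mm wide; open, the fingers measure 114 mm over their backs; the gripper's body (76 mm by 85 mm) begins 54 mm behind the grasp point. The pads swing forward as they close: fully open they stand 13 mm farther back than shut.
Start: joints at [-1.31, 0.048, 0.099, 1.622, 0, 1.443], TCP at [0.199, -0.486, 0.231] pointing down, gripper open.
Joint ranges: [-2.91, 2.91], [-0.99, 1.94], [-1.21, 1.42], [-2.12, 2.29], [-1.49, 1.47], [-3.14, 3.14]. Speed limits (rad/s): [2.79, 2.79, 3.14, 3.14, 3.14, 3.14].

## Interface

Orientations are given as a rotation vector (axis times angle).
In Python, from bench import readout, imaging, r gives the robot as it stands.
- The arm moves only by the shell command python3 -m jog 'ROWS' [FORCE]. ROWS is JSON, a list of rows, each a list of 7 numbers: the closure, from -1 (fully open) to 1 (shut), then the shift along the world's x, y, z in m, then the turn, a rotation vector about the world's x, y, z in degrees. A call has exactly 10 rows; each row shifts and turns the commanded pose from where the row before left it; what a row does not reach is not made up. A row lasts 1/12 s, in which the tool goes at most 41.7 mm and 7.16 degrees, less where a joint would pass 70% of its speed; a pose out of reach is approached as far as the arm can. A call is refused whole if a number of a shift passes 0.0417 or a number of a turn 7.16, either way. A call with a gripper value outside its range is refused whole. The fingers move at their own pace and stop on an object; FORCE is the grip in N (left out, the last holds). Time passes only in rows, so rows that do not move let the fingers close, or fill a call up. It gives the time, the measured TCP pose, the force and the opening at its end, in the units of the state.
- readout.get_obs(): the state, without advancing time (a new reading comes with each control period).
- imaging.capture(name): name is "side" or "top"; returns the picture (480x640x3 uint8, red, green, blue); there is no depth.
- imaging.calibration(name): a dict with "intrinsics" (3x3 intrinsics, pixels), "k1" (the pictures are not rectified: a ray, as slopes to the right and down, at radius r is drawn at 1 + k1 r^2 times it, then the intrinsics apply), "R" (3x3) and "t" (3): a world point X has camera coordinates R X + t. Camera axes: x right, y down, z forward; pixel columns grow to the right and rows downward; lengths in m; the calibration is good to about 2 mm. A picture is of the moment at which its call begins. calibration takes no time and is no camera call.
- r.finish_job(): hands the job in, once; it reports no verdict.
Trained networks look in the newest picture that a camera, given by its name, has taken for a name from the list of things; names that differ only in an ending like _2 or _b are one class to them, and where a whole thing is asked for, a point or a joint stands for the part that bears it (a point fixed in the world has none). Each returns a list of dicts, best first, with "confidence" (0 to 1); they miss things now and then, are a little off and sometimes report something else, mostly with a low value. They report only what shows in the picture. A call takes as long as a camera call. They do not tell look-alikes from the thing itself.
- imaging.look_for(thing, camera): "centre" ([x, y, z] in m, in the coordinates of the camera as it stood for that picture, good to about 4 mm: the middle of the surface that is visible of it).
- imaging.trace(thing, camera): "region" (480x640 bool, what is visible of it).
The state is a dict: "time": time; "joint_pos": joint angles; "qvel": joint speeds; "effort": joint torques, N m; "eef_pos": TCP position; "tcp_rot": TCP orientation; "ft_force": force on the tool from outside, world axes, zero at the start; "ft_torque": the same for the moment, N m; "opening": finger opening in m.
Only numpy, scipy, OpenCV 4.12 (cv2) and the standard library are available. Lean on these libraries where they do the work, as an engineer would, in place of code of your own. Each camera call takes 0.05 s, during which the arm holds its last target.

## Task

Put the spoiled blocks (the short one, the one with a corner missing, the one with a step cut in it, whichever are there) into the black offcuts tray. Slide the jaw of the gluing jig open and lay every sound block flat in the jig, side by side in one row, each with one end against the low back fence, the first against the end stop and each next one butted flush against its neighbour with no gap, and only when all are in, slide the jaw back up against the last block and let go. Do not knock over the glue bottle.

Things in the scene. Friction and masses are not known exactly. Their poses are not given: they have to be found in the camera images.
- jig: gluing jig, fixed: plywood board 110 (x) x 300 (y) x 12 mm, top at z 12 mm. Origin: centre of its underside. Blocks lie with their 60 mm length along jig x; the row runs along jig y. Low dark fence, 8 mm high, along the far side, inner face at jig x +35 mm. Dark end stop, 22 mm above the board, inner face at jig y -130 mm. The jaw comes from the +y end.
- row_start (a point): point on the jig board's top where the underside centre of the first block belongs (against fence and stop): jig x +5, y -112, z +12 mm; axes as the jig's. The next blocks follow every 36 mm along +y
- jaw (a joint): sliding dark wooden jaw, m: 0 = fully open, pressing face at jig y +75 mm; grows as it slides towards the stop (jig -y), up to 0.16. Starts nearly closed, at 0.10 to 0.13, and must be opened to make room. Slides with 3 N of friction, stays where left. 76 mm (x) x 25 mm (y), top 40 mm above the table.
- jaw_grip (a point): centre of the top of the jaw's upright steel knob (22 mm diameter, 26 mm tall above the jaw's top), 65 mm above the table; axes as the jig's
- jaw_face (a point): middle of the jaw's pressing face (which looks to jig -y), in the row's line, 26 mm above the table; axes as the jig's
- tray: black open offcuts tray, fixed, 120 (x) x 150 (y) x 40 mm high, walls and floor 5 mm. Origin: centre of its underside
- block_a: plain beech block, sound: a full rectangular 60 x 36 x 28 mm (x along its 60 mm length, y across its 36 mm width, z up, 28 mm high), 42 g. Origin: centre of its underside. May be absent.
- block_b: plain beech block, sound: a full rectangular 60 x 36 x 28 mm (x along its 60 mm length, y across its 36 mm width, z up, 28 mm high), 42 g. Origin: centre of its underside. May be absent.
- block_c: plain beech block, sound: a full rectangular 60 x 36 x 28 mm (x along its 60 mm length, y across its 36 mm width, z up, 28 mm high), 42 g. Origin: centre of its underside. May be absent.
- block_d: plain beech block, sound: a full rectangular 60 x 36 x 28 mm (x along its 60 mm length, y across its 36 mm width, z up, 28 mm high), 42 g. Origin: centre of its underside. May be absent.
- block_e: spoiled beech block, too short: 40 x 36 x 28 mm (x along the 40 mm). Origin: centre of its underside. May be absent.
- block_f: spoiled beech block with a corner missing: 60 x 36 x 28 mm, but the quarter x +10 to +30 mm, y 0 to +18 mm is cut away through the full height. Origin: centre of the underside of the full outline. May be absent.
- block_g: spoiled beech block with a step: 60 x 36 mm, 28 mm high from x -30 to +5 mm but only 14 mm high from x +5 to +30 mm. Origin: centre of its underside. May be absent.
- glue: white glue bottle, 56 mm diameter, 150 mm tall, standing left of the jig; origin at the centre of its base. Leave it standing.
Not all that is in view belongs to the job. Leave any green or pink look-alike of the block_c alone.

How it is judged:
By the outcome, as a careful person would: the job done as asked, in the order asked, and still so for the second after the job is handed in, with the robot touching nothing.
Of block_a, block_b, block_c, block_d only 3 to 4 are there at a start; the rules pass over those that are not, and their reading is None.
Of block_e, block_f, block_g only 2 to 3 are there at a start; the rules pass over those that are not, and their reading is None.
At some moment in a run one of block_a, block_b, block_c, block_d, block_e, block_f, block_g may be knocked a few centimetres aside while the robot is not near it.
It also fails if it takes over 210 s, if anything falls off the work surface, if the arm or the gripper's body presses on something with over 40 N, if the wrist force passes 120 N, or if a joint passes its speed limit or range.

## Working session

There is one attempt and no reset: what is moved stays moved. The work goes in short steps, Python scripts to look and compute and a shell command to move; the robot and the scene stay as the last step left them, time stands still between calls to the robot, and variables do not carry over. Pictures are saved under pics/ and viewed, and the job is handed in when it is done.

```bash
ls; mkdir -p pics
python3 - <<'E'
from bench import readout, imaging, r
import cv2
print(readout.get_obs())
for n in ("top","side"):
    im=imaging.capture(n); cv2.imwrite(f"pics/{n}0.png",im[:,:,::-1]); c=imaging.calibration(n); print(n,c)
E
```

```text
pics
{'time': 0.0, 'joint_pos': array([-1.30978783e+00,  4.87462478e-02,  9.75736303e-02,  1.62198896e+00,
        7.06448996e-06,  1.44300998e+00]), 'qvel': array([-0.00091648, -0.00086589, -0.00012674, -0.00023877,  0.00137238,
       -0.00107508]), 'effort': array([-1.02821218e-04, -3.38779950e+01,  3.20015860e+01,  2.02211511e-02,
       -3.11014419e-04,  1.64607389e-06]), 'eef_pos': array([ 0.19885092, -0.48522078,  0.23010736]), 'tcp_rot': array([-3.08010238e+00, -6.06422233e-01,  2.36049412e-04]), 'ft_force': array([-0.59831484,  0.4487493 ,  0.37029593]), 'ft_torque': array([ 0.00950971,  0.02396208, -0.03593009]), 'opening': 0.08557935038507869}
top {'intrinsics': array([[546.55166643,   0.        , 315.65148353],
       [  0.        , 546.55166643, 235.96523604],
       [  0.        ,   0.        ,   1.        ]]), 'k1': -0.07205057000093891, 'R': array([[ 0.01937054, -0.99981011, -0.00212978],
       [-0.99116278, -0.01892332, -0.13129452],
       [ 0.13122928,  0.00465421, -0.99134112]]), 't': array([0.04554452, 0.53091243, 1.23543345])}
side {'intrinsics': array([[441.08491474,   0.        , 320.14640257],
       [  0.        , 441.08491474, 238.28815741],
       [  0.        ,   0.        ,   1.        ]]), 'k1': -0.09900071686605219, 'R': array([[-0.98940137, -0.14504195, -0.0069104 ],
       [-0.10227327,  0.72985842, -0.67590448],
       [ 0.10307812, -0.66803407, -0.73695684]]), 't': array([0.55012773, 0.07348018, 1.03289781])}
```

View pics/top0.png

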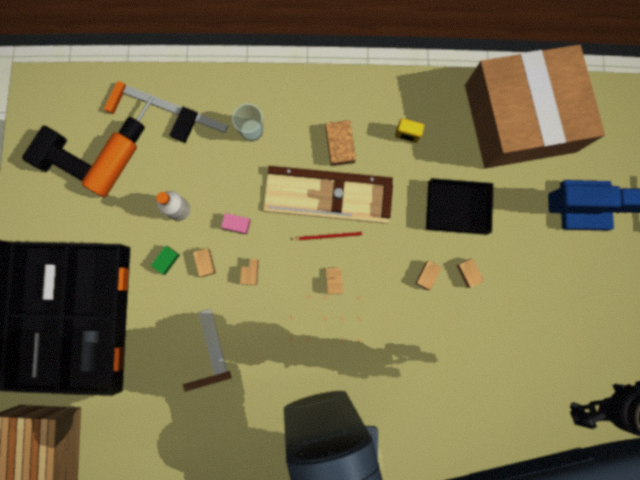

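View pics/side0.png

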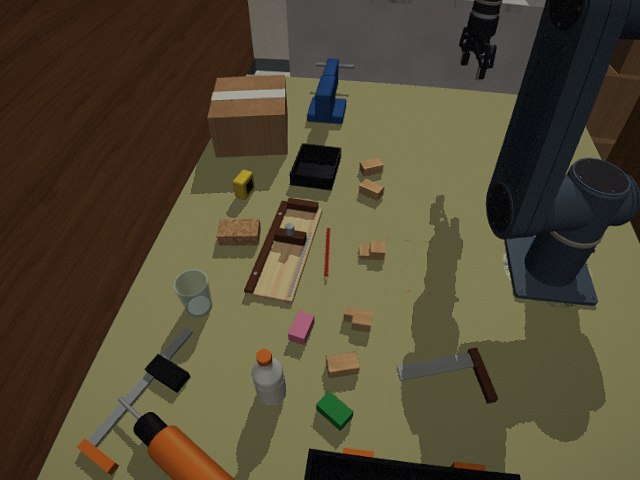

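```bash
cat > h.py <<'E'
import numpy as np, cv2
from bench import readout, imaging, r
def proj(n,X):
    c=imaging.calibration(n); X=np.atleast_2d(X)
    p=X@c['R'].T+c['t']; s=p[:,:2]/p[:,2:]; rr=(s**2).sum(1,keepdims=True)
    s=s*(1+c['k1']*rr); return s*c['intrinsics'][0,0]+c['intrinsics'][:2,2]
def unproj(n,uv,z):
    c=imaging.calibration(n); uv=np.atleast_2d(uv).astype(float); K=c['intrinsics']
    d=np.array([c['k1'],0,0,0,0.])
    s0=(uv-K[:2,2])/K[0,0]; s=s0.copy()
    for _ in range(20): s=s0/(1+c['k1']*(s**2).sum(1,keepdims=True))
    ray=np.c_[s,np.ones(len(s))]@c['R']; o=-c['R'].T@c['t']
    return o+ray*((z-o[2])/ray[:,2])[:,None]
def crop(n,im,u0,u1,v0,v1,k,name):
    a=im[v0:v1,u0:u1,::-1]; cv2.imwrite('pics/'+name,cv2.resize(a,None,fx=k,fy=k,interpolation=cv2.INTER_CUBIC))
E
python3 - <<'E'
from h import *
im=imaging.capture('top'); s=imaging.capture('side')
crop('top',im,180,380,240,300,4,'t1.png'); crop('top',im,250,500,160,300,3,'t2.png')
crop('side',s,300,420,140,400,2,'s1.png');crop('side',s,310,400,290,390,6,'s2.png')
crop('side',s,340,400,150,270,5,'s3.png')
for t in ('block_a','block_e','block_f','block_g','jig','tray','jaw','jaw_grip','glue'):
  for n in('top','side'):
    c=imaging.calibration(n)
    for d in imaging.look_for(t,n)[:6]:
        print(t,n,round(d['confidence'],2),np.round(c['R'].T@(np.array(d['centre'])-c['t']),3))
E
```

```text
block_a top 0.88 [0.555 0.248 0.028]
block_a top 0.87 [ 0.45  -0.305  0.026]
block_a top 0.84 [0.46  0.313 0.027]
block_a top 0.82 [0.446 0.208 0.031]
block_a top 0.8 [0.431 0.01  0.026]
block_a top 0.64 [ 0.446 -0.206  0.029]
block_a side 0.93 [0.559 0.258 0.025]
block_a side 0.82 [ 0.452 -0.295  0.026]
block_a side 0.81 [0.467 0.419 0.027]
block_a side 0.78 [0.424 0.02  0.011]
block_a side 0.71 [0.463 0.319 0.025]
block_a side 0.7 [ 0.442 -0.205  0.028]
block_e top 0.88 [0.555 0.248 0.028]
block_e top 0.87 [ 0.45  -0.305  0.026]
block_e top 0.84 [0.46  0.313 0.027]
block_e top 0.82 [0.446 0.208 0.031]
block_e top 0.8 [0.431 0.01  0.026]
block_e top 0.64 [ 0.446 -0.206  0.029]
block_e side 0.93 [0.559 0.258 0.025]
block_e side 0.82 [ 0.452 -0.295  0.026]
block_e side 0.81 [0.467 0.419 0.027]
block_e side 0.78 [0.424 0.02  0.011]
block_e side 0.71 [0.463 0.319 0.025]
block_e side 0.7 [ 0.442 -0.205  0.028]
block_f top 0.88 [0.555 0.248 0.028]
block_f top 0.87 [ 0.45  -0.305  0.026]
block_f top 0.84 [0.46  0.313 0.027]
block_f top 0.82 [0.446 0.208 0.031]
block_f top 0.8 [0.431 0.01  
[... 428 characters left out ...]
1]
block_g top 0.8 [0.431 0.01  0.026]
block_g top 0.64 [ 0.446 -0.206  0.029]
block_g side 0.93 [0.559 0.258 0.025]
block_g side 0.82 [ 0.452 -0.295  0.026]
block_g side 0.81 [0.467 0.419 0.027]
block_g side 0.78 [0.424 0.02  0.011]
block_g side 0.71 [0.463 0.319 0.025]
block_g side 0.7 [ 0.442 -0.205  0.028]
jig top 0.6 [0.634 0.034 0.009]
jig side 0.96 [0.635 0.045 0.012]
tray top 0.67 [ 0.613 -0.286  0.007]
tray side 0.74 [ 0.612 -0.294  0.005]
jaw top 0.85 [0.619 0.007 0.041]
jaw side 0.59 [0.626 0.014 0.039]
jaw_grip top 0.71 [0.625 0.007 0.037]
jaw_grip side 0.76 [0.627 0.016 0.036]
glue top 0.72 [0.581 0.377 0.1  ]
glue side 0.72 [0.587 0.397 0.099]
glue side 0.58 [0.629 0.013 0.037]
```

View pics/t1.png

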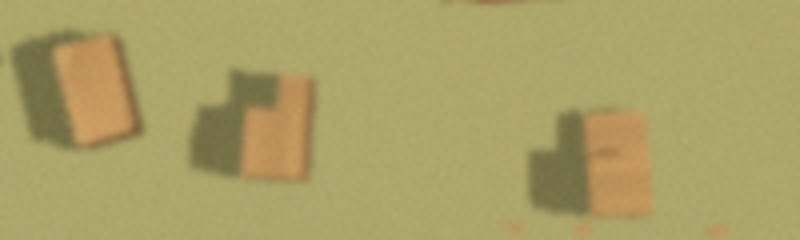

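View pics/t2.png

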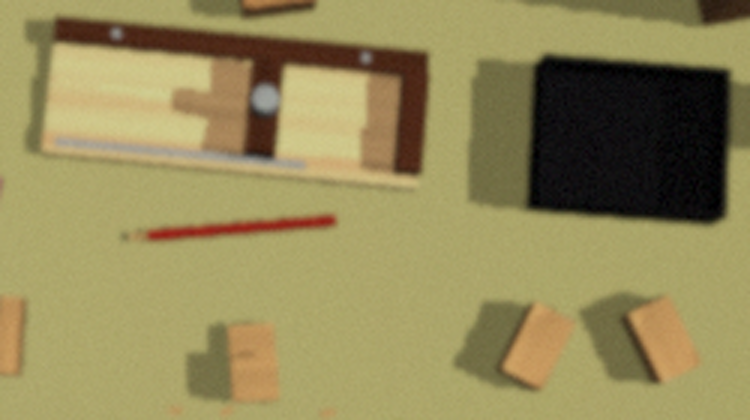

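View pics/s2.png

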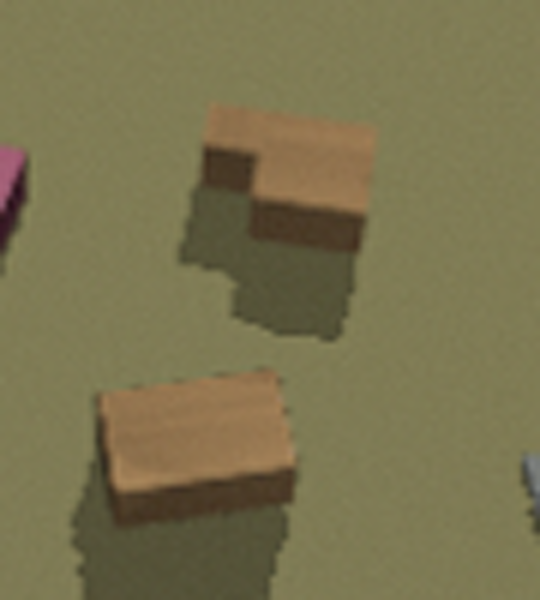

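View pics/s3.png

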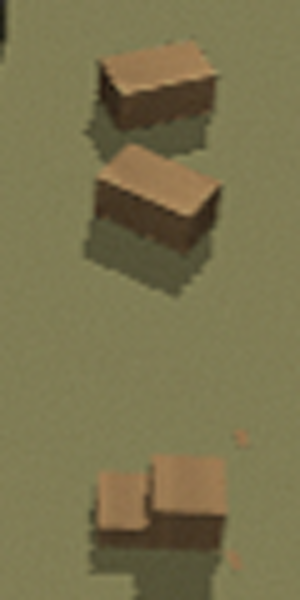

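Run:
```python
from h import *
print(r.pinch_z)
im=imaging.capture('top'); s=imaging.capture('side')
crop('top',im,256,336,160,228,9,'j1.png'); crop('top',im,326,406,160,228,9,'j2.png')
crop('side',s,240,330,190,305,5,'j3.png')
```

```text
0.0187
```

View pics/j1.png

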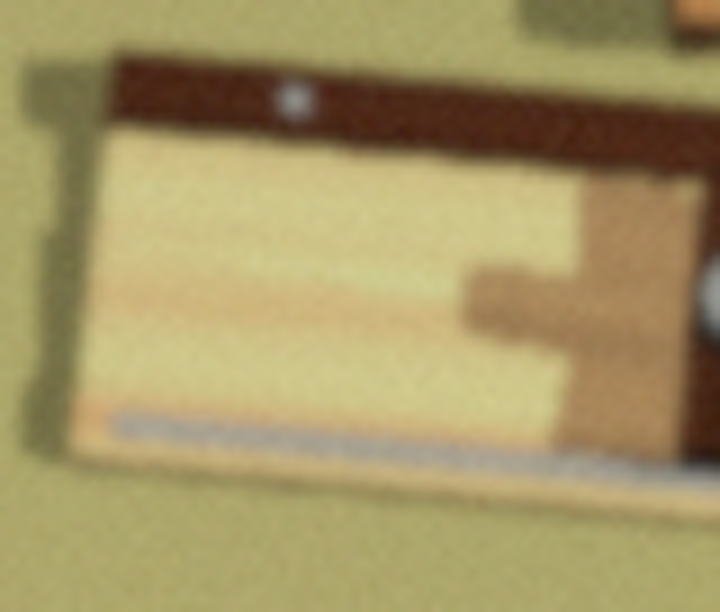

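View pics/j2.png

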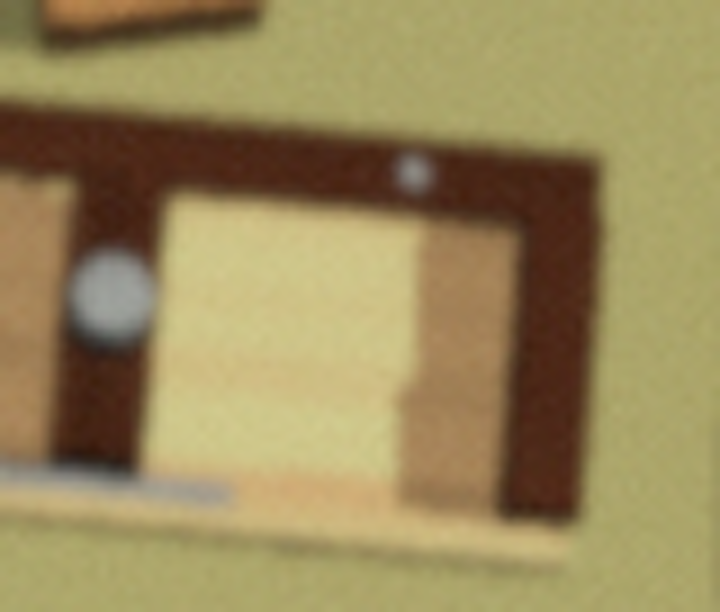

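View pics/j3.png

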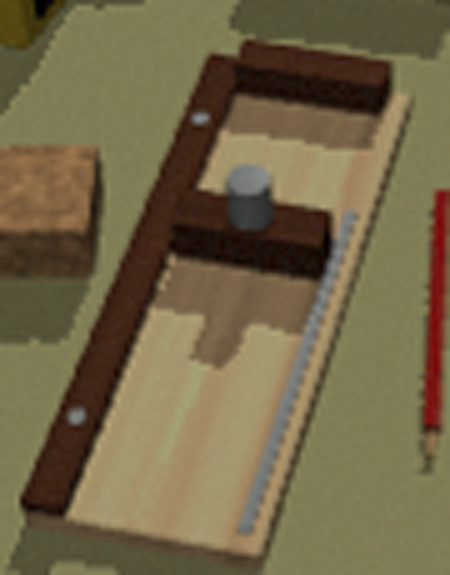

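```bash
cat >> h.py <<'E'
def px(u0,v0,k,u,v): return [u0+(u+.5)/k-.5, v0+(v+.5)/k-.5]
def T(p,P):
    c,s=np.cos(p[2]),np.sin(p[2]); P=np.atleast_2d(P)/1000.
    return np.c_[p[0]+c*P[:,0]-s*P[:,1], p[1]+s*P[:,0]+c*P[:,1], P[:,2]]
E
python3 - <<'E'
from h import *
from scipy.optimize import least_squares
A=[([-55,150,12],px(256,160,9,70,455)),([55,150,20],px(256,160,9,115,55)),([-55,-150,12],px(326,160,9,575,562))]
B=[([-55,150,12],px(240,190,5,265,557)),([55,150,20],px(240,190,5,25,500)),([-55,-150,12],px(240,190,5,412,96))]
def f(p,S):
    o=[]
    for n,L in S: o.append((proj(n,T(p,[a for a,_ in L]))-[b for _,b in L]).ravel())
    return np.concatenate(o)
for S in ([('top',A)],[('side',B)],[('top',A),('side',B)]):
    q=least_squares(f,[.63,.03,0],args=(S,)); print(np.round(q.x[:2],4),np.degrees(q.x[2]),np.round(q.fun,1))
p=q.x
kt=unproj('top',px(326,160,9,112,298),.065); ks=unproj('side',px(240,190,5,250,182),.065); print('knob',kt,ks)
# end stop inner top edge points (jig y -130,z34), fence inner
print('stop', unproj('top',[px(326,160,9,520,225),px(326,160,9,498,515)],.034))
print('camera',[(-imaging.calibration(n)['R'].T@imaging.calibration(n)['t']).round(2) for n in('top','side')])
print('tray', )
E
```

```text
[0.6355 0.0273] -4.164912158601652 [ 0.4  0.5 -0.1 -0.6 -0.2  0. ]
[0.634  0.0275] -4.341171028027226 [-0.1 -0.  -0.1  0.3  0.2 -0.4]
[0.6348 0.0273] -4.227771928930765 [ 0.3  0.8 -0.1 -0.4 -0.3  0.4 -0.3 -0.2 -0.3  0.3 -0.2 -0.5]
knob [[0.62714888 0.00627756 0.065     ]] [[0.62761661 0.00756798 0.065     ]]
stop [[ 0.65545744 -0.10153807  0.034     ]
 [ 0.57826139 -0.09596035  0.034     ]]
camera [array([0.36, 0.05, 1.29]), array([0.45, 0.72, 0.81])]
tray
```

```bash
cat >> h.py <<'E'
def blocks(n,im,zt=.028,vmin=150):
    hsv=cv2.cvtColor(im,cv2.COLOR_RGB2HSV)
    m=((hsv[...,0]>=8)&(hsv[...,0]<=18)&(hsv[...,1]>80)&(hsv[...,2]>vmin)).astype(np.uint8)
    m=cv2.resize(m*255,None,fx=4,fy=4,interpolation=cv2.INTER_LINEAR)
    cs,_=cv2.findContours((m>127).astype(np.uint8),cv2.RETR_EXTERNAL,cv2.CHAIN_APPROX_NONE)
    out=[]
    for c in cs:
        uv=(c[:,0,:]+.5)/4-.5
        if cv2.contourArea(c)/16<120: continue
        X=unproj(n,uv,zt)
        if not(.2<X[:,0].mean()<.75 and -.45<X[:,1].mean()<.45): continue
        rc=cv2.minAreaRect((X[:,:2]*1000).astype(np.float32)); (cx,cy),(w,h),a=rc
        if h>w: w,h,a=h,w,a+90
        if a>90:a-=180
        A=cv2.contourArea((X[:,:2]*1000).astype(np.float32))
        if w<100: out.append((round(cx,1),round(cy,1),round(w,1),round(h,1),round(a,1),round(A)))
    return sorted(out,key=lambda t:t[1])
E
python3 - <<'E'
from h import *
for n in('top','side'):
  im=imaging.capture(n); print(n)
  for v in (110,150):
    for b in blocks(n,im,vmin=v): print(v,b)
im=imaging.capture('top')
for u,v in((204,262),(428,275),(428,300),(340,142),(200,250)): print(cv2.cvtColor(im[v:v+1,u:u+1],cv2.COLOR_RGB2HSV))
E
```

```text
top
110 (452.4, -306.4, 59.7, 37.1, 26.4, 1954)
110 (444.9, -207.2, 61.8, 36.9, -26.8, 1964)
110 (618.8, -85.6, 79.0, 29.2, -5.1, 1827)
110 (427.6, 11.8, 58.4, 35.6, 4.8, 1829)
110 (631.5, 46.8, 76.9, 59.9, -5.7, 2627)
110 (445.7, 209.4, 59.3, 38.8, -3.2, 1679)
110 (464.6, 315.7, 61.1, 38.6, 16.5, 2002)
110 (614.9, 422.4, 35.7, 30.9, -89.1, 822)
150 (452.4, -307.6, 58.7, 34.9, 26.3, 1863)
150 (445.4, -208.6, 59.8, 34.8, -26.8, 1826)
150 (617.1, -85.2, 75.7, 26.2, -7.2, 1487)
150 (427.6, 11.8, 58.4, 35.6, 4.8, 1829)
150 (630.2, 48.5, 73.5, 56.8, -4.7, 2311)
150 (445.7, 209.4, 59.3, 38.8, -3.2, 1673)
150 (464.4, 316.3, 61.2, 37.3, 15.4, 1921)
side
110 (453.9, -307.7, 59.8, 37.2, 25.9, 1807)
110 (445.5, -209.2, 59.8, 37.7, -27.8, 1961)
110 (618.8, -47.8, 82.4, 82.3, -8.1, 2130)
110 (429.7, 16.7, 63.8, 46.6, 8.0, 1913)
110 (446.6, 210.2, 59.2, 36.9, -2.6, 1631)
110 (466.4, 317.7, 60.6, 36.8, 17.0, 2006)
110 (620.9, 326.7, 30.4, 30.2, -31.6, 709)
150 (452.9, -308.7, 57.4, 35.9, 27.3, 1661)
150 (446.1, -210.0, 57.8, 36.0, -27.2, 1521)
150 (465.9, 316.5, 58.9, 34.7, 17.1, 628)
150 (621.2, 326.1, 29.2, 27.7, 8.6, 613)
[[[ 17 132 195]]]
[[[ 17 133 196]]]
[[[ 27  97 173]]]
[[[ 15 151 169]]]
[[[ 19 129 160]]]
```

```bash
python3 -m jog '[[-1,0.0155,0.0354,-0.008,0,0,-1.3],[-1,0.0155,0.0354,-0.008,0,0,-1.3],[-1,0.0155,0.0354,-0.008,0,0,-1.3],[-1,0.0155,0.0354,-0.008,0,0,-1.3],[-1,0.0155,0.0354,-0.008,0,0,-1.3],[-1,0.0155,0.0354,-0.008,0,0,-1.3],[-1,0.0155,0.0354,-0.008,0,0,-1.3],[-1,0.0155,0.0354,-0.008,0,0,-1.3],[-1,0.0155,0.0354,-0.008,0,0,-1.3],[-1,0.0155,0.0354,-0.008,0,0,-1.3]]' 30
```

```text
time: 2.18
eef_pos: [0.3545, -0.1301, 0.1512]
tcp_rot: [3.131, 0.251, 0.002]
ft_force: [1.3, -0.8, -0.5]
opening: 0.0857
```

```bash
python3 -m jog '[[-1,0.0123,0.0282,-0.012,0,0,-1.3],[-1,0.0123,0.0282,-0.012,0,0,-1.3],[-1,0.0123,0.0282,-0.012,0,0,-1.3],[-1,0.0123,0.0282,-0.012,0,0,-1.3],[-1,0.0123,0.0282,-0.012,0,0,0],[-1,0,0,-0.02,0,0,0],[-1,0,0,-0.02,0,0,0],[-1,0,0,0,0,0,0],[-1,0,0,0,0,0,0],[-1,0,0,0,0,0,0]]'
python3 - <<'E'
from h import *
im=imaging.capture('side'); crop('side',im,300,460,200,300,5,'a1.png')
E
```

```text
time: 3.02
eef_pos: [0.416, 0.0089, 0.0523]
tcp_rot: [3.139, 0.111, 0.002]
ft_force: [0.1, 0.8, 0.0]
opening: 0.0855
```

View pics/a1.png

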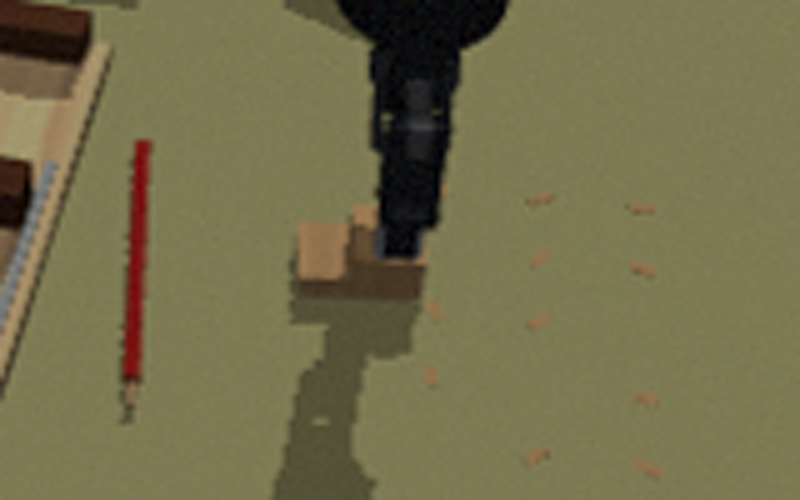

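```bash
python3 -m jog '[[-1,0,0.001,-0.023,0,0,0],[-1,0,0.001,-0.023,0,0,0],[-1,0,0,0,0,0,0],[1,0,0,0,0,0,0],[1,0,0,0,0,0,0],[1,0,0,0,0,0,0],[1,0,0,0,0,0,0],[1,0,0,0,0,0,0],[1,0,0,0,0,0,0],[1,0,0,0,0,0,0]]' 40; python3 -m jog '[[1,0,0,0,0,0,0],[1,0,0,0.02,0,0,0],[1,0,0,0.03,0,0,0],[1,0,0,0.035,0,0,0],[1,0.01,-0.03,0,0,0,0],[1,0.01,-0.03,0,0,0,0],[1,0.02,-0.03,0,0,0,0],[1,0.02,-0.03,0,0,0,0],[1,0.02,-0.03,0,0,0,0],[1,0.02,-0.03,0,0,0,0]]'
```

```text
time: 3.9
eef_pos: [0.4173, 0.0108, 0.0072]
tcp_rot: [3.139, 0.112, 0.006]
ft_force: [-0.3, -1.1, 6.8]
opening: 0.035
time: 4.73
eef_pos: [0.516, -0.1702, 0.0901]
tcp_rot: [-3.139, -0.112, 0.0]
ft_force: [-0.0, 0.4, -0.1]
opening: 0.0348
```

```bash
python3 -m jog '[[1,0.0172,-0.03,0,0,0,0],[1,0.0172,-0.03,0,0,0,0],[1,0.0172,-0.03,0,0,0,0],[1,0.0172,-0.03,0,0,0,0],[1,0.0172,-0.03,0,0,0,0],[1,0,0,0,0,0,0],[1,0,0,-0.02,0,0,0],[1,0,0,-0.02,0,0,0],[1,0,0,0,0,0,0],[1,0,0,0,0,0,0]]'
python3 - <<'E'
from h import *
im=imaging.capture('top'); crop('top',im,400,520,150,260,5,'a2.png')
E
```

```text
time: 5.57
eef_pos: [0.5998, -0.3174, 0.0481]
tcp_rot: [-3.136, -0.112, 0.007]
ft_force: [0.5, 1.0, -0.1]
opening: 0.0346
```

View pics/a2.png

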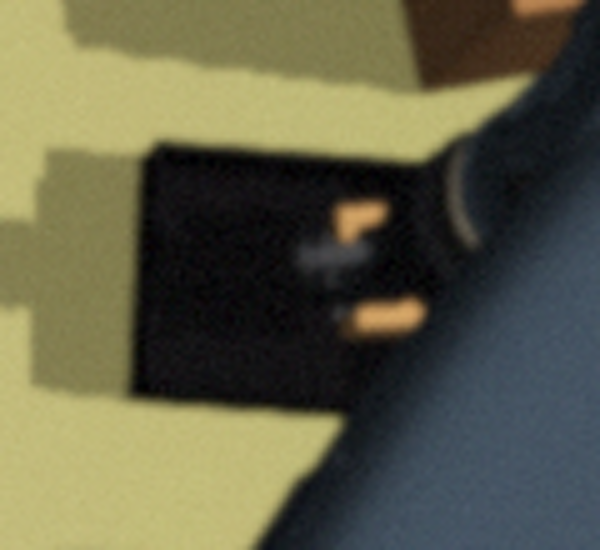

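```bash
python3 -m jog '[[0.2,0,0,0,0,0,0],[0.2,0,0,0,0,0,0],[0,0,0,0,0,0,0],[-0.5,0,0,0,0,0,0],[-1,0,0,0.01,0,0,0],[-1,0,0,0.03,0,0,0],[-1,-0.01,0.03,0.02,0,0,0],[-1,-0.01,0.04,0,0,0,0],[-1,-0.01,0.04,0,0,0,0],[-1,-0.01,0.04,0,0,0,0]]'
python3 - <<'E'
from h import *
im=imaging.capture('top'); crop('top',im,400,520,150,260,5,'a3.png')
for b in blocks('top',im): print(b)
E
```

```text
time: 6.45
eef_pos: [0.5618, -0.1681, 0.1125]
tcp_rot: [3.139, 0.11, 0.005]
ft_force: [0.9, 0.7, 0.3]
opening: 0.0851
(443.6, 208.9, 57.5, 38.9, 1.1, 1651)
(464.5, 316.0, 61.3, 38.1, 16.5, 1942)
```

View pics/a3.png

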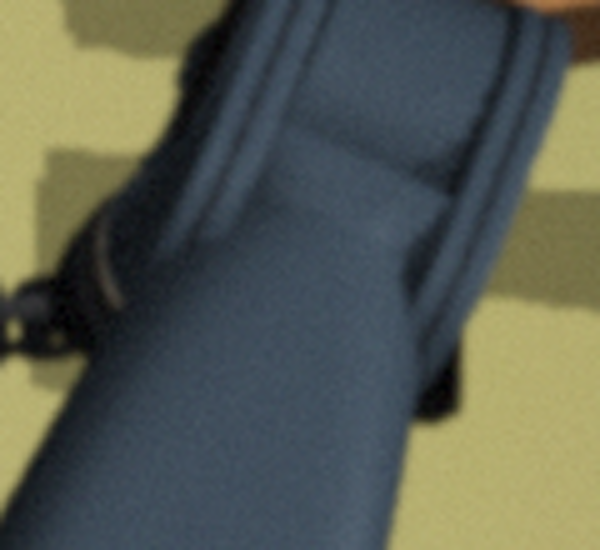

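```bash
python3 -m jog '[[-1,-0.0114,0.0344,0,0,0,-0.7],[-1,-0.0114,0.0344,0,0,0,-0.7],[-1,-0.0114,0.0344,0,0,0,-0.7],[-1,-0.0114,0.0344,0,0,0,-0.7],[-1,-0.0114,0.0344,0,0,0,-0.7],[-1,-0.0114,0.0344,0,0,0,-0.7],[-1,-0.0114,0.0344,0,0,0,-0.7],[-1,-0.0114,0.0344,0,0,0,-0.7],[-1,-0.0114,0.0344,0,0,0,-0.7],[-1,-0.0114,0.0344,0,0,0,-0.7]]'
python3 - <<'E'
from h import *
im=imaging.capture('top'); crop('top',im,400,520,150,260,5,'a4.png')
for b in blocks('side',imaging.capture('side')): print(b)
E
```

```text
time: 7.33
eef_pos: [0.4487, 0.105, 0.1113]
tcp_rot: [-3.08, -0.067, 0.001]
ft_force: [-0.1, -0.4, -0.4]
opening: 0.0851
(620.5, 325.9, 28.1, 27.1, -77.6, 584)
```

View pics/a4.png

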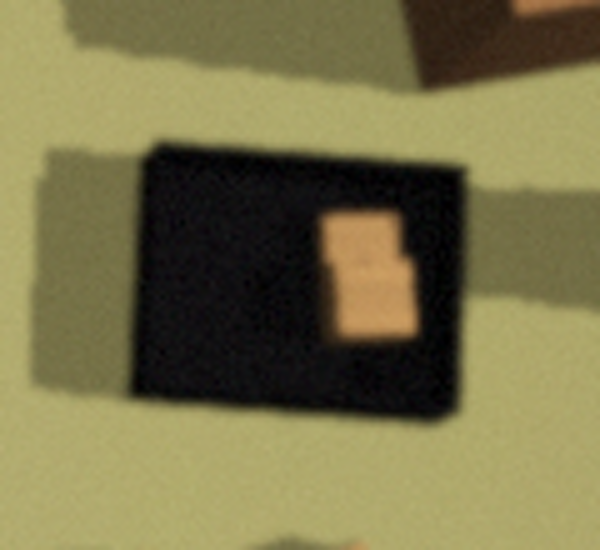

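```bash
python3 -m jog '[[-1,0,0,0,0,0,0],[-1,0,0,0,0,0,0],[-1,-0.003,0.022,0,0,0,0],[-1,-0.003,0.022,0,0,0,0],[-1,-0.003,0.022,0,0,0,0],[-1,-0.003,0.022,0,0,0,0],[-1,0,0,0,0,0,0],[-1,0,0,0,0,0,0],[-1,0,0,0,0,0,0],[-1,0,0,0,0,0,0]]'
python3 - <<'E'
from h import *
print(readout.get_obs()['tcp_rot'])
im=imaging.capture('top')
for b in blocks('top',im): print(b)
E
```

```text
time: 8.27
eef_pos: [0.4408, 0.144, 0.1104]
tcp_rot: [-3.038, -0.157, 0.009]
ft_force: [0.2, 0.2, -0.3]
opening: 0.0851
[-3.03832408 -0.15719065  0.00925646]
(613.2, -317.2, 60.3, 37.8, 8.9, 1863)
(452.4, -307.6, 58.7, 34.9, 26.3, 1891)
(444.9, -208.3, 58.9, 35.0, -26.7, 1862)
(616.9, -85.3, 76.1, 26.8, -7.4, 1584)
(630.3, 48.0, 74.5, 57.1, -5.3, 2375)
```

Run:
```python
from h import *
o=readout.get_obs();print(o['joint_pos'],o['effort'])
```

```text
[ 0.10229721 -0.11761659 -0.30542901  1.38408869  0.09947196  3.14060405] [ 8.93937936e-02 -2.73053849e+01  3.18179154e+01  1.03374894e-02
  3.40531385e-01 -2.71929986e-05]
```

```bash
python3 -m jog '[[-1,0,0,0,0,0,7],[-1,0,0,0,0,0,7],[-1,0,0,0,0,0,7],[-1,0,0,0,0,0,7],[-1,0,0,0,0,0,7],[-1,0,0,0,0,0,7],[-1,0,0,0,0,0,7],[-1,0,0,0,0,0,7],[-1,0,0,0,0,0,7],[-1,0,0,0,0,0,7]]';  python3 -m jog '[[-1,0,0.02,0,0,0,6],[-1,0,0.02,0,0,0,3],[-1,0,0.01,0,0,0,0],[-1,0,0,0,0,0,0],[-1,0,0,0,0,0,0],[-1,0,0,0,0,0,0],[-1,0,0,0,0,0,0],[-1,0,0,0,0,0,0],[-1,0,0,0,0,0,0],[-1,0,0,0,0,0,0]]'
```

```text
time: 9.15
eef_pos: [0.441, 0.1438, 0.1104]
tcp_rot: [-2.409, -1.89, 0.096]
ft_force: [0.5, -0.5, -0.2]
opening: 0.0853
time: 9.98
eef_pos: [0.4408, 0.1937, 0.1104]
tcp_rot: [-2.264, -2.07, 0.104]
ft_force: [1.2, -0.4, 1.2]
opening: 0.0852
```

```bash
cat >> h.py <<'E'
from scipy.spatial.transform import Rotation as Ro
def turn(yawx):
    """deg rotvec (world) to level tool with tool-x at yawx deg; tool-y at yawx-90"""
    o=readout.get_obs(); Rc=Ro.from_rotvec(o['tcp_rot'])
    a=np.radians(yawx); Rt=Ro.from_matrix(np.array([[np.cos(a),np.sin(a),0],[np.sin(a),-np.cos(a),0],[0,0,-1]]))
    m=Rc.as_matrix(); 
    print('pos',o['eef_pos'].round(4),'yaw now',np.degrees(np.arctan2(m[1,0],m[0,0])).round(1),'turn',np.degrees((Rt*Rc.inv()).as_rotvec()).round(2),'j',o['joint_pos'].round(2))
E
python3 -c "
from h import *
turn(87)"
```

```text
pos [0.4408 0.1937 0.1104] yaw now 84.9 turn [-0.34 -5.7   2.12] j [ 0.25  0.04 -0.15  1.47  0.03  1.91]
```

```bash
python3 -m jog '[[-1,0.0047,0.0073,0,-0.34,-5.7,2.1],[-1,0,0,0,0,0,0],[-1,0,0,0,0,0,0],[-1,0,0,0,0,0,0],[-1,0,0,-0.03,0,0,0],[-1,0,0,-0.03,0,0,0],[-1,0,0,0,0,0,0],[-1,0,0,0,0,0,0],[-1,0,0,0,0,0,0],[-1,0,0,0,0,0,0]]'
python3 - <<'E'
from h import *
turn(87)
im=imaging.capture('side'); crop('side',im,290,420,260,380,5,'a5.png')
E
```

```text
time: 10.82
eef_pos: [0.4476, 0.2019, 0.0529]
tcp_rot: [2.278, 2.161, 0.006]
ft_force: [1.0, 0.5, -0.6]
opening: 0.0853
pos [0.4476 0.2019 0.0529] yaw now 87.0 turn [-0.07  0.21 -0.01] j [ 0.29 -0.01 -0.31  1.26  0.    1.91]
```

View pics/a5.png

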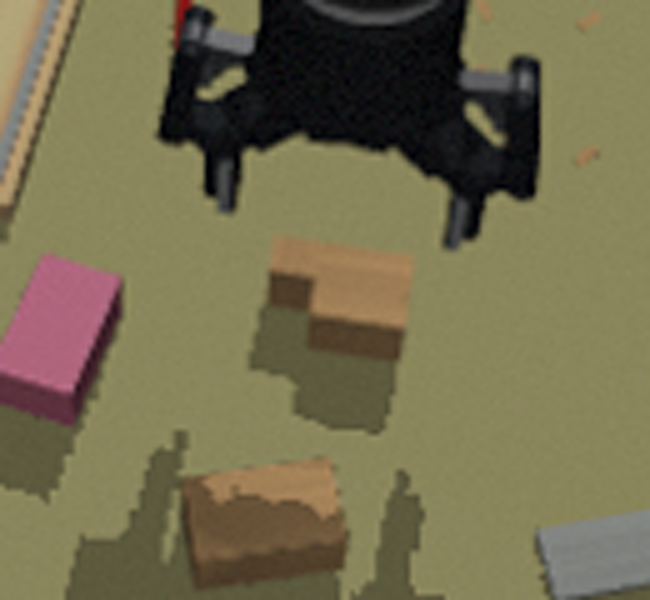

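```bash
python3 -m jog '[[-1,-0.002,-0.001,-0.023,0,0,0],[-1,0,0,-0.023,0,0,0],[-1,0,0,0,0,0,0],[1,0,0,0,0,0,0],[1,0,0,0,0,0,0],[1,0,0,0,0,0,0],[1,0,0,0,0,0,0],[1,0,0,0.03,0,0,0],[1,0,0,0.03,0,0,0],[1,0,0,0.03,0,0,0]]' 30
python3 - <<'E'
from h import *
turn(87)
im=imaging.capture('side'); crop('side',im,290,420,230,350,5,'a6.png')
E
```

```text
time: 11.7
eef_pos: [0.4431, 0.2003, 0.0957]
tcp_rot: [-2.278, -2.163, 0.001]
ft_force: [1.2, -0.7, -0.2]
opening: 0.0592
pos [0.4431 0.2003 0.0957] yaw now 87.0 turn [ 0.01 -0.03 -0.03] j [ 0.29 -0.04 -0.26  1.35  0.    1.91]
```

View pics/a6.png

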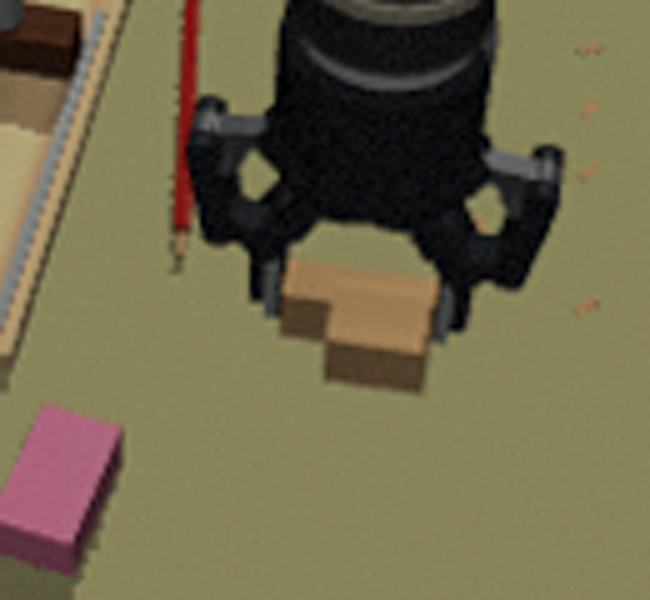

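```bash
python3 -m jog '[[1,0.013,-0.0355,0.002,0,0,0],[1,0.013,-0.0355,0.002,0,0,0],[1,0.013,-0.0355,0,0,0,0],[1,0.013,-0.0355,0,0,0,0],[1,0.013,-0.0355,0,0,0,0],[1,0.013,-0.0355,0,0,0,0],[1,0.013,-0.0355,0,0,0,0],[1,0.013,-0.0355,0,0,0,0],[1,0.013,-0.0355,0,0,0,0],[1,0.013,-0.0355,0,0,0,0]]'; python3 -m jog '[[1,0.013,-0.0355,0,0,0,0],[1,0.013,-0.0355,0,0,0,0],[1,0.013,-0.0355,0,0,0,0],[1,0,0,0,0,0,0],[1,0,0,-0.025,0,0,0],[1,0,0,-0.025,0,0,0],[1,0,0,0,0,0,0],[1,0,0,0,0,0,0],[1,0,0,0,0,0,0],[1,0,0,0,0,0,0]]'
python3 - <<'E'
from h import *
turn(87)
im=imaging.capture('top'); crop('top',im,400,520,150,260,5,'a7.png')
E
```

```text
time: 12.58
eef_pos: [0.5743, -0.1566, 0.0992]
tcp_rot: [2.278, 2.162, 0.001]
ft_force: [0.3, 0.8, -0.3]
opening: 0.0594
time: 13.42
eef_pos: [0.6139, -0.2615, 0.051]
tcp_rot: [2.275, 2.161, 0.002]
ft_force: [-0.5, 0.2, -0.7]
opening: 0.0591
pos [ 0.6139 -0.2615  0.051 ] yaw now 87.1 turn [ 0.11  0.2  -0.05] j [-0.5   0.44  0.21  1.33  0.    1.12]
```

View pics/a7.png

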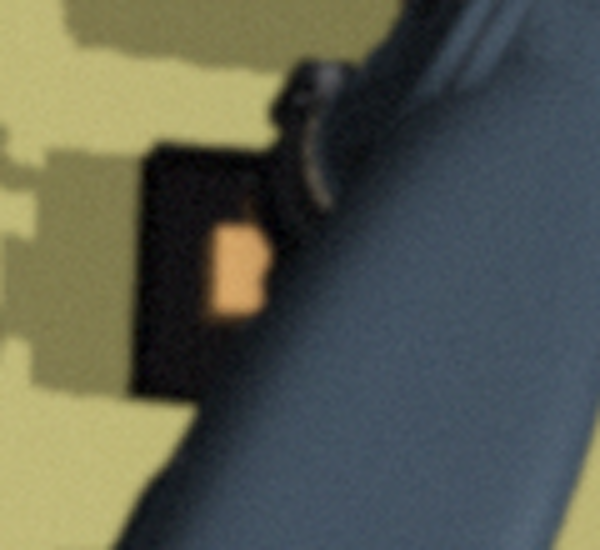

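```bash
python3 -m jog '[[1,-0.002,0,-0.012,0,0,0],[1,0,0,-0.013,0,0,0],[1,0,0,0,0,0,0],[-0.55,0,0,0,0,0,0],[-0.55,0,0,0,0,0,0],[-0.55,0,0,0,0,0,0],[-0.55,0,0,0.02,0,0,0],[-0.55,0,0,0.03,0,0,0],[-1,-0.02,0.03,0.02,0,0,0],[-1,-0.02,0.03,0,0,0,0]]'; python3 -m jog '[[-1,0,0.04,0,0,0,0],[-1,0,0.04,0,0,0,0],[-1,0,0.04,0,0,0,0],[-1,0,0.03,0,0,0,0],[-1,0,0.03,0,0,0,0],[-1,0,0,0,0,0,0],[-1,0,0,0,0,0,0],[-1,0,0,0,0,0,0],[-1,0,0,0,0,0,0],[-1,0,0,0,0,0,0]]';python3 - <<'E'
from h import *
turn(87)
im=imaging.capture('top'); crop('top',im,380,520,150,300,4,'a8.png')
for b in blocks('top',im): print(b)
E
```

```text
time: 14.3
eef_pos: [0.5745, -0.2037, 0.0996]
tcp_rot: [2.273, 2.153, 0.007]
ft_force: [0.2, 0.5, 1.8]
opening: 0.0852
time: 15.13
eef_pos: [0.5707, -0.0224, 0.0935]
tcp_rot: [2.28, 2.161, 0.0]
ft_force: [-0.1, -0.2, 0.8]
opening: 0.0852
pos [ 0.5707 -0.0224  0.0935] yaw now 86.9 turn [0.02 0.02 0.08] j [-0.16  0.18 -0.03  1.36 -0.    1.47]
(613.1, -316.4, 59.6, 39.2, 5.8, 1914)
(452.9, -307.4, 59.6, 34.9, 26.3, 1841)
(608.8, -250.9, 59.6, 35.2, -0.9, 1651)
(445.0, -208.3, 58.8, 34.9, -26.6, 1853)
(630.1, 48.0, 74.7, 57.8, -4.7, 2416)
(622.3, 134.8, 85.5, 72.5, 84.4, 1875)
(464.9, 315.7, 60.6, 39.3, 15.2, 2008)
```

View pics/a8.png

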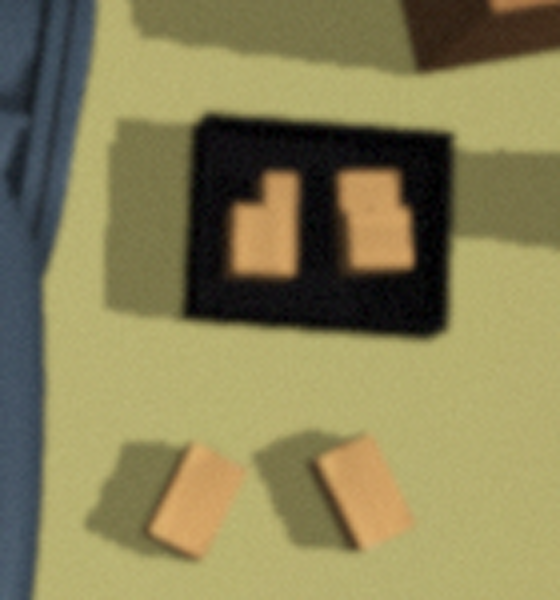

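```bash
python3 -m jog '[[-1,0.019,0.010,0,0,0,-1.1],[-1,0.019,0.010,0,0,0,0],[-1,0.019,0.0095,0,0,0,0],[-1,0,0,-0.024,0,0,0],[-1,0,0,-0.024,0,0,0],[-1,0,0,0,0,0,0],[1,0,0,0,0,0,0],[1,0,0,0,0,0,0],[1,0,0,0,0,0,0],[1,0,0,0,0,0,0]]' 40;python3 -m jog '[[1,0,0,0,0,0,0],[1,0,0,0,0,0,0],[1,0,0,0,0,0,0],[1,0,0,0,0,0,0],[1,0,0,0,0,0,0],[1,0,0,0,0,0,0],[1,0,0,0,0,0,0],[1,0,0,0,0,0,0],[1,0,0,0,0,0,0],[1,0,0,0,0,0,0]]'
python3 - <<'E'
from h import *
turn(85.8)
im=imaging.capture('side'); crop('side',im,240,370,150,270,5,'a9.png')
E
```

```text
time: 16.02
eef_pos: [0.6288, 0.008, 0.0476]
tcp_rot: [2.298, 2.139, 0.004]
ft_force: [0.3, -0.0, -1.2]
opening: 0.0387
time: 16.85
eef_pos: [0.6283, 0.0082, 0.0473]
tcp_rot: [2.297, 2.14, 0.002]
ft_force: [-1.3, -0.3, 6.4]
opening: 0.0204
pos [0.6283 0.0082 0.0473] yaw now 85.9 turn [ 0.03  0.14 -0.13] j [-0.09  0.35  0.08  1.3  -0.    1.55]
```

View pics/a9.png

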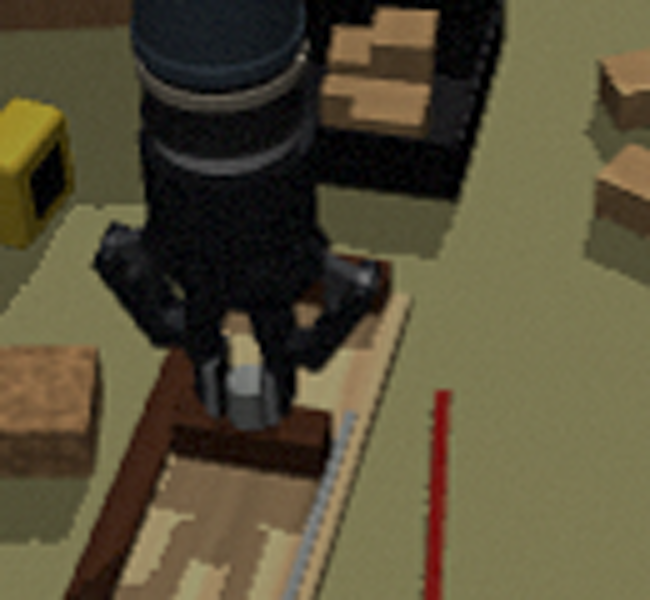

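```bash
python3 -m jog '[[1,0.00085,0.0115,0,0,0,0],[1,0.00085,0.0115,0,0,0,0],[1,0.00085,0.0115,0,0,0,0],[1,0.00085,0.0115,0,0,0,0],[1,0.00085,0.0115,0,0,0,0],[1,0.00085,0.0115,0,0,0,0],[1,0.00085,0.0115,0,0,0,0],[1,0.00085,0.0115,0,0,0,0],[1,0.00085,0.0115,0,0,0,0],[1,0,0,0,0,0,0]]'; python3 -m jog '[[0,0,0,0,0,0,0],[-0.5,0,0,0,0,0,0],[-1,0,0,0,0,0,0],[-1,0,0,0,0,0,0],[-1,0,0,0.03,0,0,0],[-1,0,0,0.03,0,0,0],[-1,-0.02,-0.03,0,0,0,0],[-1,-0.02,-0.03,0,0,0,0],[-1,-0.02,-0.03,0,0,0,0],[-1,-0.02,-0.03,0,0,0,0]]'
python3 - <<'E'
from h import *
turn(85.8)
im=imaging.capture('side'); crop('side',im,230,370,150,300,4,'b1.png')
im=imaging.capture('top')
for b in blocks('top',im): print(b)
E
```

```text
time: 17.73
eef_pos: [0.6367, 0.1133, 0.0473]
tcp_rot: [2.296, 2.141, 0.005]
ft_force: [-0.2, 1.1, 5.3]
opening: 0.0205
time: 18.57
eef_pos: [0.5541, -0.0092, 0.1052]
tcp_rot: [2.298, 2.142, -0.0]
ft_force: [0.7, -0.5, 0.4]
opening: 0.085
pos [ 0.5541 -0.0092  0.1052] yaw now 86.0 turn [ 0.01 -0.01 -0.16] j [-0.14  0.13 -0.06  1.38 -0.    1.5 ]
(613.2, -316.5, 59.6, 39.0, 5.8, 1909)
(452.8, -307.4, 59.6, 34.9, 26.3, 1863)
(608.8, -250.9, 59.6, 35.2, -0.9, 1634)
(444.7, -208.1, 59.5, 35.0, -26.8, 1863)
(635.0, 150.7, 81.2, 51.2, -5.0, 2917)
(464.5, 315.8, 61.4, 37.7, 18.4, 1964)
```

View pics/b1.png

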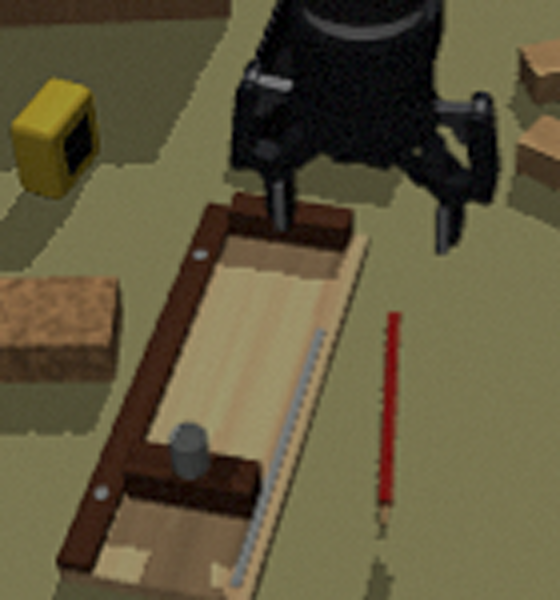

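```bash
python3 -m jog '[[-1,-0.0181,-0.0333,0,0,0,-3.83],[-1,-0.0181,-0.0333,0,0,0,-3.83],[-1,-0.0181,-0.0333,0,0,0,-3.83],[-1,-0.0181,-0.0333,0,0,0,-3.83],[-1,-0.0181,-0.0333,0,0,0,-3.83],[-1,-0.0181,-0.0333,0,0,0,-3.83],[-1,0,0,-0.03,0,0,0],[-1,0,0,-0.02,0,0,0],[-1,0,0,0,0,0,0],[-1,0,0,0,0,0,0]]';  python3 - <<'E'
from h import *
turn(63)
im=imaging.capture('side'); crop('side',im,320,450,130,250,5,'b2.png')
E
```

```text
time: 19.5
eef_pos: [0.4453, -0.207, 0.054]
tcp_rot: [-2.676, -1.638, 0.002]
ft_force: [-0.1, -0.4, 1.4]
opening: 0.0855
pos [ 0.4453 -0.207   0.054 ] yaw now 62.9 turn [-0.14 -0.18  0.06] j [-0.57  0.   -0.3   1.27  0.    1.47]
```

View pics/b2.png

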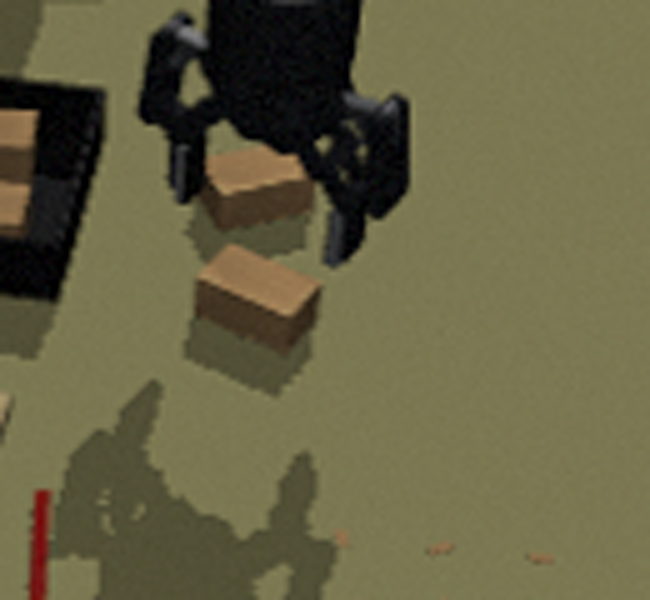

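```bash
python3 -m jog '[[-1,0,-0.001,-0.022,0,0,0],[-1,0,0,-0.023,0,0,0],[-1,0,0,0,0,0,0],[1,0,0,0,0,0,0],[1,0,0,0,0,0,0],[1,0,0,0,0,0,0],[1,0,0,0,0,0,0],[1,0,0,0,0,0,0],[1,0,0,0,0,0,0],[1,0,0,0,0,0,0]]' 30;  python3 - <<'E'
from h import *
turn(63)
im=imaging.capture('side'); crop('side',im,320,450,130,250,5,'b3.png')
E
```

```text
time: 20.38
eef_pos: [0.4484, -0.2098, 0.0128]
tcp_rot: [2.676, 1.639, 0.004]
ft_force: [1.0, 1.2, 6.5]
opening: 0.0588
pos [ 0.4484 -0.2098  0.0128] yaw now 63.0 turn [0.1  0.23 0.04] j [-0.57  0.04 -0.35  1.18  0.    1.47]
```

View pics/b3.png

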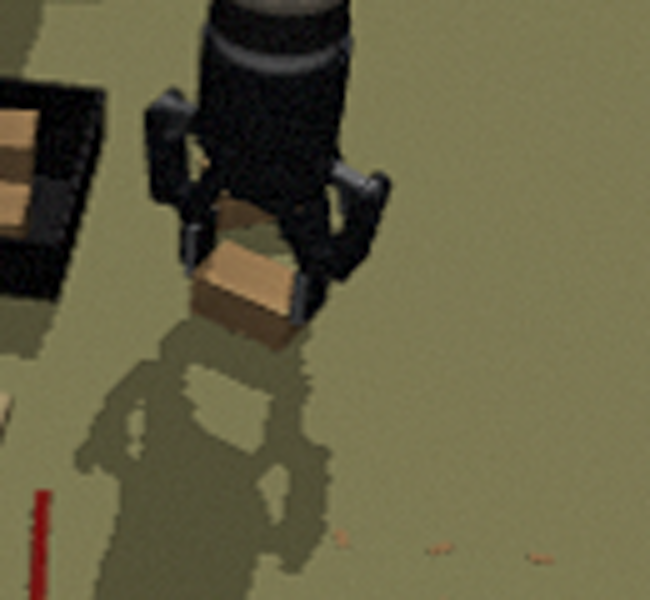

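```bash
python3 -m jog '[[1,0,0,0.03,0,0,0],[1,0,0,0.03,0,0,0],[1,0.0255,0.0189,0.01,0,0,3.26],[1,0.0255,0.0189,0,0,0,3.26],[1,0.0255,0.0189,0,0,0,3.26],[1,0.0255,0.0189,0,0,0,3.26],[1,0.0255,0.0189,0,0,0,3.26],[1,0.0255,0.0189,0,0,0,3.26],[1,0.0255,0.0189,0,0,0,3.26],[1,0,0,0,0,0,0]]';  python3 -m jog '[[1,0,0,0,0,0,0],[1,0,0,-0.02,0,0,0],[1,0,0,-0.02,0,0,0],[1,0,0,0,0,0,0],[1,0,0,0,0,0,0],[1,0,0,0,0,0,0],[1,0,0,0,0,0,0],[1,0,0,0,0,0,0],[1,0,0,0,0,0,0],[1,0,0,0,0,0,0]]';python3 - <<'E'
from h import *
turn(85.8)
im=imaging.capture('side'); crop('side',im,250,370,150,260,6,'b4.png')
E
```

```text
time: 21.27
eef_pos: [0.6288, -0.0729, 0.0795]
tcp_rot: [2.295, 2.145, 0.005]
ft_force: [-0.9, 0.7, -0.8]
opening: 0.0596
time: 22.1
eef_pos: [0.6256, -0.0768, 0.0414]
tcp_rot: [2.301, 2.137, 0.001]
ft_force: [-0.1, 0.5, -0.6]
opening: 0.0589
pos [ 0.6256 -0.0768  0.0414] yaw now 85.8 turn [0.02 0.09 0.04] j [-0.23  0.36  0.08  1.29  0.    1.42]
```

View pics/b4.png

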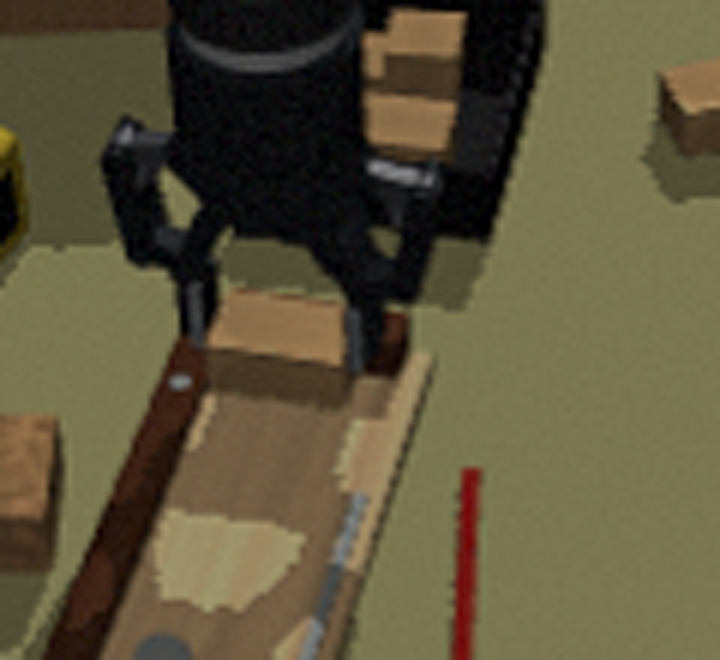

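```bash
python3 -m jog '[[1,0,0,-0.004,0,0,0],[1,0,0,-0.003,0,0,0],[1,0,0,-0.003,0,0,0],[1,0,0,-0.002,0,0,0],[1,0,0,-0.001,0,0,0],[1,0,0,-0.001,0,0,0],[1,0,0,0,0,0,0],[1,0,0,0,0,0,0],[1,0,0,0,0,0,0],[1,0,0,0,0,0,0]]' 25;  python3 -m jog '[[1,0,0,-0.001,0,0,0],[1,0,0,-0.001,0,0,0],[1,0,0,0,0,0,0],[1,0,0,0,0,0,0],[1,0,0,0,0,0,0],[1,0,0,0,0,0,0],[1,0,0,0,0,0,0],[1,0,0,0,0,0,0],[1,0,0,0,0,0,0],[1,0,0,0,0,0,0]]'
```

```text
time: 22.98
eef_pos: [0.6252, -0.0766, 0.0267]
tcp_rot: [2.302, 2.138, 0.0]
ft_force: [0.5, 1.2, -1.1]
opening: 0.0589
time: 23.82
eef_pos: [0.6253, -0.0766, 0.0249]
tcp_rot: [2.302, 2.138, 0.001]
ft_force: [-1.0, -0.2, 4.1]
opening: 0.0587
```

```bash
python3 -m jog '[[1,-0.0001,-0.0012,0.0003,0,0,0],[1,-0.0001,-0.0012,0,0,0,0],[1,-0.0001,-0.0012,0,0,0,0],[1,-0.0001,-0.0012,0,0,0,0],[1,-0.0001,-0.0012,0,0,0,0],[1,0.001,-0.0001,0,0,0,0],[1,0.001,-0.0001,0,0,0,0],[1,0.001,-0.0001,0,0,0,0],[1,0.001,-0.0001,0,0,0,0],[1,0.001,-0.0001,0,0,0,0]]';python3 -m jog '[[1,0,0,0,0,0,0],[1,0,0,0,0,0,0],[1,0,0,0,0,0,0],[1,0,0,0,0,0,0],[1,0,0,0,0,0,0],[1,0,0,0,0,0,0],[1,0,0,0,0,0,0],[1,0,0,0,0,0,0],[1,0,0,0,0,0,0],[1,0,0,0,0,0,0]]'
python3 - <<'E'
from h import *
im=imaging.capture('side'); crop('side',im,250,370,150,260,6,'b5.png')
E
```

```text
time: 24.65
eef_pos: [0.6267, -0.0815, 0.025]
tcp_rot: [-2.297, -2.134, 0.003]
ft_force: [-6.9, 4.7, 10.3]
opening: 0.0591
time: 25.48
eef_pos: [0.6269, -0.0815, 0.025]
tcp_rot: [-2.298, -2.134, 0.003]
ft_force: [-5.7, 5.6, 9.4]
opening: 0.0592
```

View pics/b5.png

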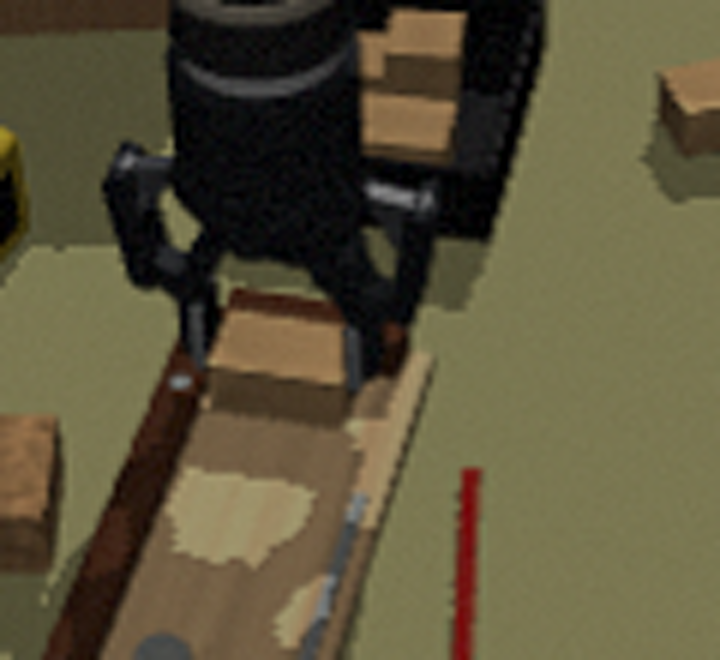

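```bash
python3 -m jog '[[1,0,0,0.001,0,0,0],[1,0,0,0.001,0,0,0],[1,0,0,0.0005,0,0,0],[1,0,0,0,0,0,0],[1,0,0,0,0,0,0],[1,0,0,0,0,0,0],[1,0,0,0,0,0,0],[1,0,0,0,0,0,0],[1,0,0,0,0,0,0],[1,0,0,0,0,0,0]]'; python3 -c "
from h import *
turn(85.8)"
```

```text
time: 26.37
eef_pos: [0.6274, -0.0816, 0.0252]
tcp_rot: [-2.298, -2.134, 0.002]
ft_force: [-1.7, 5.4, 0.9]
opening: 0.0593
pos [ 0.6274 -0.0816  0.0252] yaw now 85.8 turn [-0.19 -0.28  0.02] j [-0.24  0.38  0.07  1.27  0.    1.41]
```

```bash
python3 -m jog '[[1,0.001,-0.0001,0,0,0,0],[1,0.001,-0.0001,0,0,0,0],[1,0.001,-0.0001,0,0,0,0],[1,0,0,0,0,0,0],[1,0,0,0,0,0,0],[1,0,0,0,0,0,0],[1,0,0,0,0,0,0],[1,0,0,0,0,0,0],[1,0,0,0,0,0,0],[1,0,0,0,0,0,0]]'
python3 - <<'E'
from h import *
im=imaging.capture('side'); crop('side',im,265,335,170,230,11,'b6.png')
im=imaging.capture('top'); crop('top',im,310,410,160,240,8,'b7.png')
E
```

```text
time: 27.2
eef_pos: [0.6305, -0.0818, 0.0252]
tcp_rot: [-2.298, -2.134, 0.002]
ft_force: [-2.7, 5.8, -1.0]
opening: 0.0592
```

View pics/b6.png

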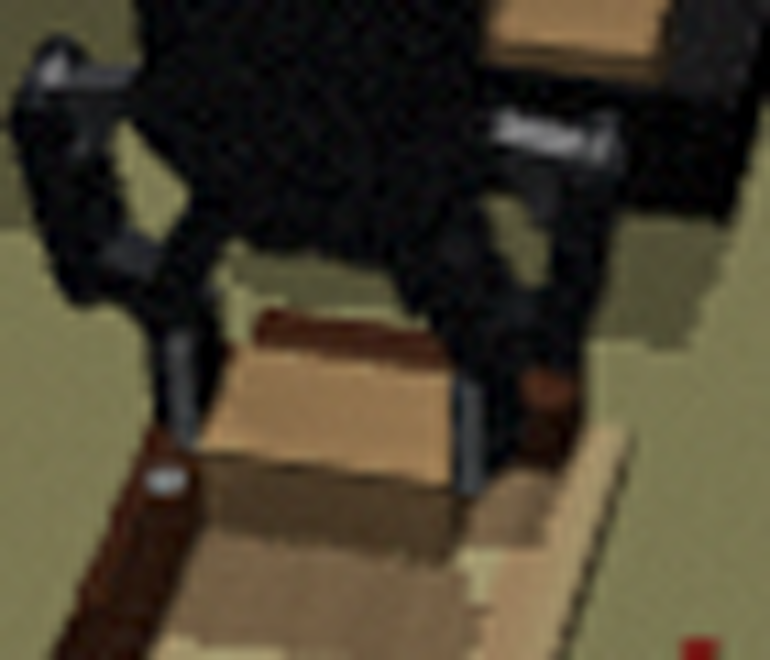

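View pics/b7.png

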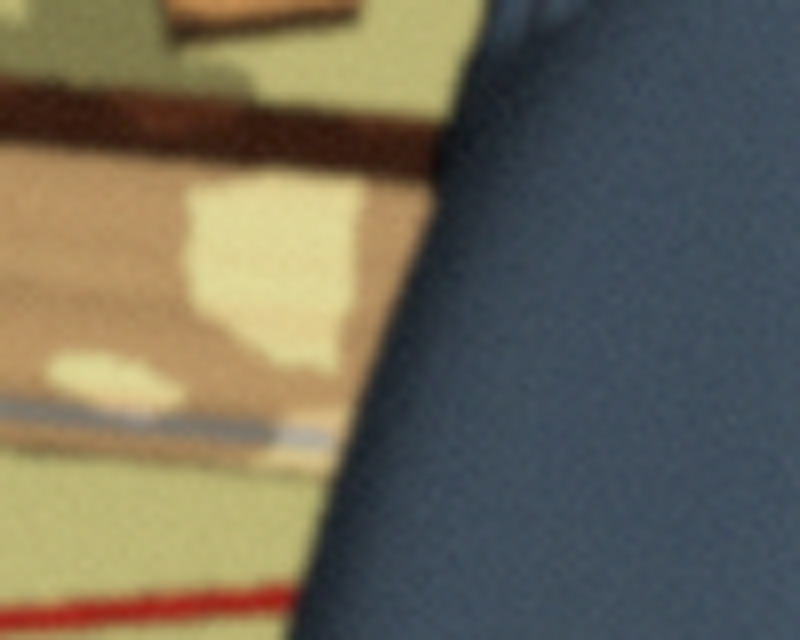

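```bash
python3 -m jog '[[1,0.001,-0.0001,0,0,0,0],[1,0.001,-0.0001,0,0,0,0],[1,0.001,-0.0001,0,0,0,0],[1,0,0,0,0,0,0],[1,0,0,0,0,0,0],[1,0,0,0,0,0,0],[1,0,0,0,0,0,0],[1,0,0,0,0,0,0],[1,0,0,0,0,0,0],[1,0,0,0,0,0,0]]'
```

```text
time: 28.13
eef_pos: [0.6314, -0.0819, 0.0252]
tcp_rot: [-2.295, -2.132, 0.006]
ft_force: [-6.6, 5.6, 3.2]
opening: 0.0591
```

```bash
python3 -m jog '[[1,0.001,0,-0.0005,0,0,0],[-0.5,0,0,0,0,0,0],[-0.7,0,0,0,0,0,0],[-1,0,0,0,0,0,0],[-1,0,0,0,0,0,0],[-1,0,0,0.03,0,0,0],[-1,0,0,0.03,0,0,0],[-1,-0.03,-0.02,0.02,0,0,-3],[-1,-0.03,-0.02,0,0,0,-3],[-1,-0.03,-0.02,0,0,0,-3]]'
python3 - <<'E'
from h import *
turn(85.8)
im=imaging.capture('side'); crop('side',im,265,335,170,230,11,'b8.png')
E
```

```text
time: 28.97
eef_pos: [0.5481, -0.1454, 0.1095]
tcp_rot: [2.459, 1.945, 0.004]
ft_force: [-0.4, -0.8, -1.2]
opening: 0.0849
pos [ 0.5481 -0.1454  0.1095] yaw now 76.7 turn [0.18 0.35 9.11] j [-0.38  0.16 -0.03  1.38 -0.    1.43]
```

View pics/b8.png

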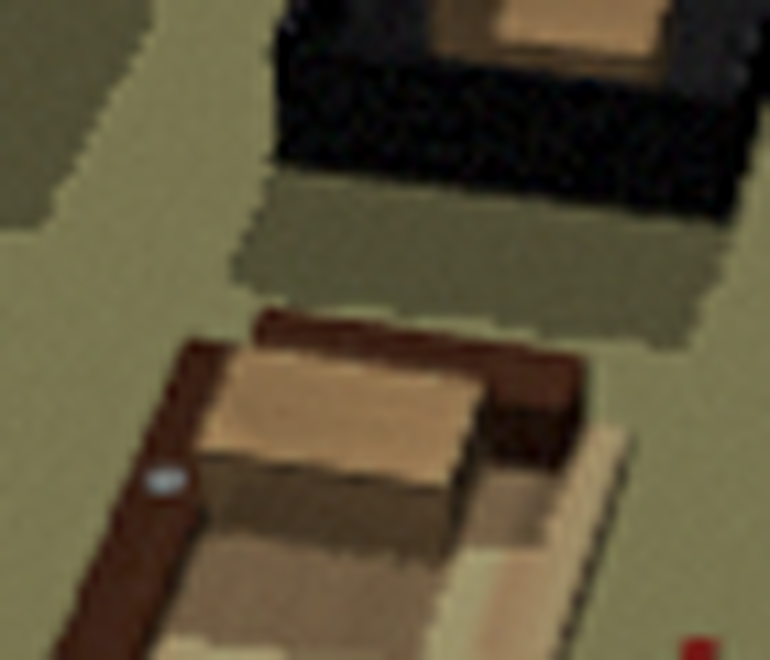

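```bash
python3 -m jog '[[-1,-0.0158,-0.0271,0,0,0,6.6],[-1,-0.0158,-0.0271,0,0,0,6.6],[-1,-0.0158,-0.0271,0,0,0,6.6],[-1,-0.0158,-0.0271,0,0,0,6.6],[-1,-0.0158,-0.0271,0,0,0,6.6],[-1,-0.0158,-0.0271,0,0,0,6.6],[-1,0,0,-0.03,0,0,0],[-1,0,0,-0.02,0,0,0],[-1,0,0,0,0,0,0],[-1,0,0,0,0,0,0]]';  python3 - <<'E'
from h import *
turn(116.3)
im=imaging.capture('side'); crop('side',im,320,450,100,220,5,'c2.png')
for b in blocks('side',im): print(b)
for b in blocks('top',imaging.capture('top')): print(b)
E
```

```text
time: 29.85
eef_pos: [0.4506, -0.3058, 0.0554]
tcp_rot: [-1.655, -2.666, -0.0]
ft_force: [-0.6, 0.1, 0.4]
opening: 0.0851
pos [ 0.4506 -0.3058  0.0554] yaw now 116.3 turn [-0.1  -0.16 -0.04] j [-0.72  0.14 -0.16  1.28 -0.    0.39]
(620.5, 325.9, 28.1, 27.1, -77.6, 580)
(613.1, -316.4, 59.6, 39.2, 5.8, 1926)
(452.1, -305.5, 59.5, 31.9, 25.1, 1460)
(608.8, -250.9, 59.8, 35.2, -0.9, 1663)
(634.2, -67.5, 74.1, 63.9, 88.6, 3897)
(638.0, 149.7, 74.8, 50.1, -4.7, 2226)
(616.2, 421.4, 33.1, 28.8, -86.7, 763)
```

View pics/c2.png

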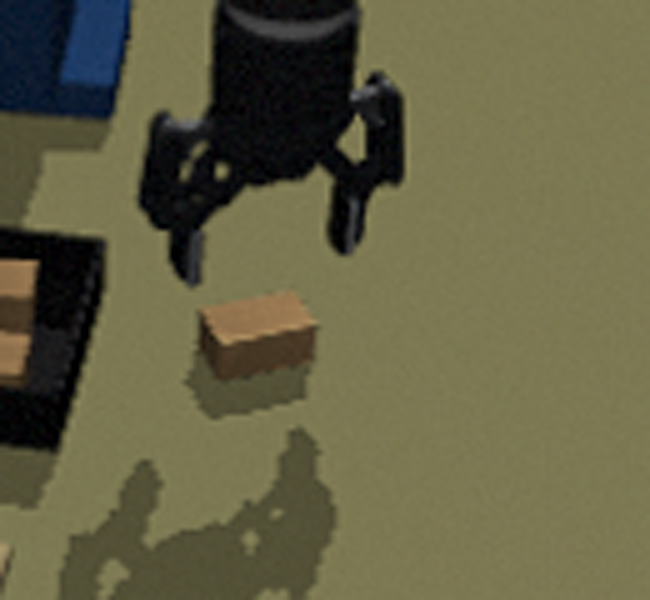

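```bash
python3 -m jog '[[-1,0.002,-0.002,-0.022,0,0,0],[-1,0,0,-0.024,0,0,0],[-1,0,0,0,0,0,0],[1,0,0,0,0,0,0],[1,0,0,0,0,0,0],[1,0,0,0,0,0,0],[1,0,0,0,0,0,0],[1,0,0,0,0,0,0],[1,0,0,0,0,0,0],[1,0,0,0,0,0,0]]' 30;  python3 - <<'E'
from h import *
turn(116.3)
im=imaging.capture('side'); crop('side',im,320,450,100,220,5,'c3.png')
crop('side',im,200,480,240,450,3,'c4.png')
E
```

```text
time: 30.78
eef_pos: [0.4553, -0.3095, 0.0132]
tcp_rot: [1.654, 2.666, -0.001]
ft_force: [-0.1, 0.9, 6.9]
opening: 0.059
pos [ 0.4553 -0.3095  0.0132] yaw now 116.4 turn [ 0.16  0.2  -0.08] j [-0.72  0.18 -0.2   1.19  0.    0.39]
```

View pics/c3.png

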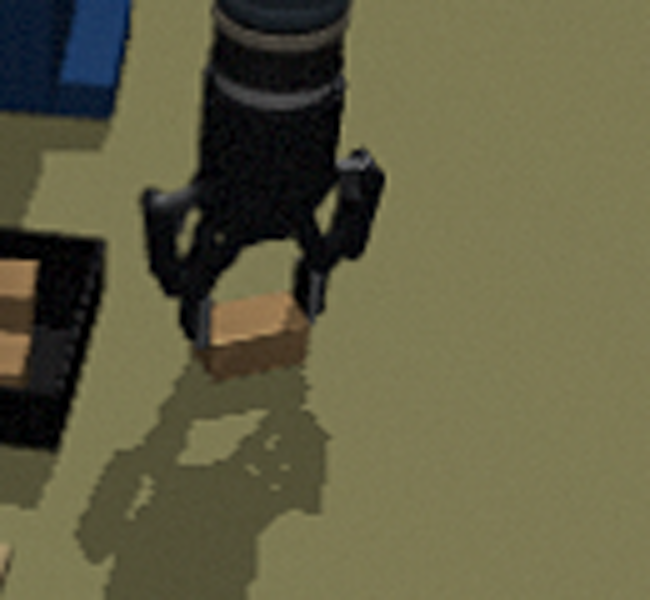

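View pics/c4.png

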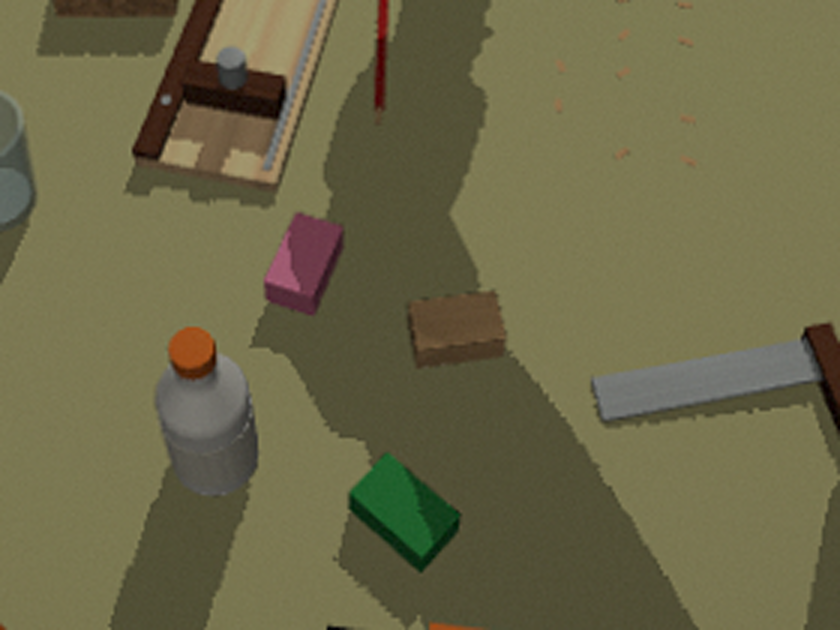

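```bash
python3 -m jog '[[1,0,0,0.035,0,0,0],[1,0.0195,0.0302,0.018,0,0,-3.39],[1,0.0195,0.0302,0.018,0,0,-3.39],[1,0.0195,0.0302,0,0,0,-3.39],[1,0.0195,0.0302,0,0,0,-3.39],[1,0.0195,0.0302,0,0,0,-3.39],[1,0.0195,0.0302,0,0,0,-3.39],[1,0.0195,0.0302,0,0,0,-3.39],[1,0.0195,0.0302,0,0,0,-3.39],[1,0.0195,0.0302,0,0,0,-3.39]]';  python3 -m jog '[[1,0,0,0,0,0,0],[1,0,0,-0.02,0,0,0],[1,0,0,-0.02,0,0,0],[1,0,0,0,0,0,0],[1,0,0,0,0,0,0],[1,0,0,0,0,0,0],[1,0,0,0,0,0,0],[1,0,0,0,0,0,0],[1,0,0,0,0,0,0],[1,0,0,0,0,0,0]]';python3 - <<'E'
from h import *
turn(85.8)
im=imaging.capture('side'); crop('side',im,250,370,160,270,6,'c5.png')
for v in(60,80,100):
 for b in blocks('side',im,vmin=v): print(v,b)
 for b in blocks('top',imaging.capture('top'),vmin=v): print(v,b)
E
```

```text
time: 31.67
eef_pos: [0.6298, -0.0349, 0.0817]
tcp_rot: [-2.303, -2.136, 0.0]
ft_force: [0.7, -0.5, -0.5]
opening: 0.0588
time: 32.5
eef_pos: [0.6298, -0.0368, 0.0427]
tcp_rot: [2.3, 2.139, 0.002]
ft_force: [0.8, -0.3, -0.4]
opening: 0.0589
pos [ 0.6298 -0.0368  0.0427] yaw now 85.8 turn [ 0.01  0.09 -0.05] j [-0.16  0.36  0.08  1.29  0.    1.48]
60 (203.2, 279.9, 55.6, 18.0, -72.3, 734)
60 (449.9, 288.3, 61.8, 49.7, 16.3, 2743)
60 (619.8, 331.2, 38.3, 31.1, -81.5, 911)
60 (613.1, -316.7, 65.7, 45.6, 6.5, 2611)
60 (609.6, -249.7, 68.0, 42.3, -0.9, 2410)
60 (648.9, 144.9, 99.1, 63.4, 1.5, 4456)
60 (449.8, 280.4, 60.2, 37.9, 16.5, 1921)
60 (614.9, 421.3, 33.5, 30.9, -89.0, 799)
80 (612.8, -315.0, 63.7, 51.7, 7.8, 2119)
80 (607.1, -256.9, 56.7, 44.0, 7.8, 1918)
80 (638.7, -81.1, 76.4, 63.1, 89.6, 3577)
80 (451.3, 282.4, 61.2, 37.5, 16.3, 2051)
80 (621.3, 327.2, 31.5, 30.4, 58.4, 734)
80 (613.3, -316.3, 64.1, 44.7, 5.0, 2451)
80 (608.6, -249.7, 65.0, 42.3, -0.9, 2252)
80 (631.7, 52.9, 97.4, 79.6, 85.2, 6566)
80 (639.5, 148.1, 78.8, 57.1, -3.9, 3669)
80 (449.5, 281.2, 60.4, 37.4, 16.3, 1928)
80 (614.9, 422.6, 30.9, 30.9, -89.1, 736)
100 (614.1, -314.8, 60.4, 51.7, 7.8, 1868)
100 (608.9, -256.5, 59.6, 39.8, -2.3, 1726)
100 (637.5, -80.4, 71.7, 61.3, 86.1, 3372)
100 (451.2, 282.0, 60.9, 36.8, 16.2, 2005)
100 (620.7, 327.1, 29.8, 28.6, -81.5, 615)
100 (613.5, -317.1, 65.1, 42.6, 8.9, 2303)
100 (609.5, -251.0, 63.1, 40.0, -0.7, 2006)
100 (631.1, 52.4, 95.4, 78.6, 85.2, 3556)
100 (639.0, 148.9, 77.5, 54.6, -4.4, 3569)
100 (449.6, 280.8, 60.3, 37.3, 15.5, 1930)
```

View pics/c5.png

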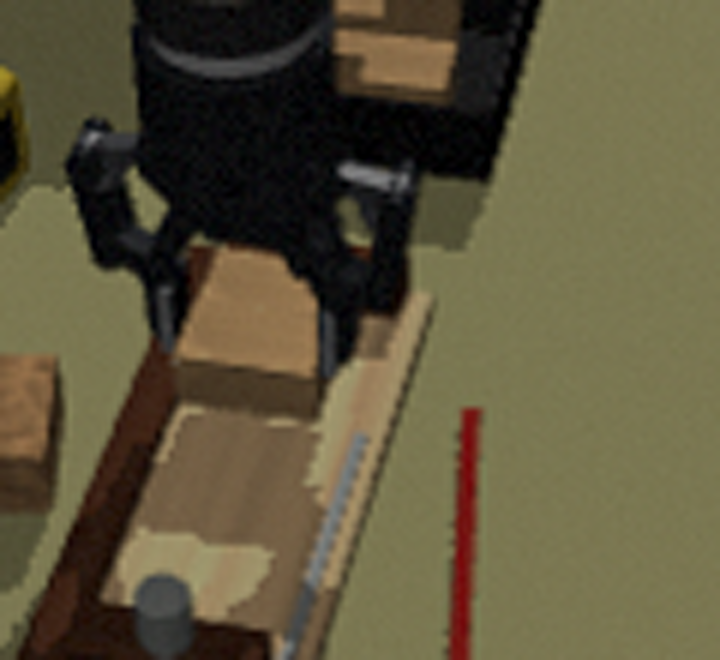

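```bash
python3 -m jog '[[1,0,0,-0.004,0,0,0],[1,0,0,-0.004,0,0,0],[1,0,0,-0.003,0,0,0],[1,0,0,-0.003,0,0,0],[1,0,0,-0.0015,0,0,0],[1,0,0,-0.001,0,0,0],[1,0,0,0,0,0,0],[1,0,0,0,0,0,0],[1,0,0,0,0,0,0],[1,0,0,0,0,0,0]]' 25;  python3 -m jog '[[1,-0.0001,-0.0015,0,0,0,0],[1,-0.0001,-0.0015,0,0,0,0],[1,-0.0001,-0.0015,0,0,0,0],[1,-0.0001,-0.0015,0,0,0,0],[1,0,0,0,0,0,0],[1,0,0,0,0,0,0],[1,0,0,0,0,0,0],[1,0,0,0,0,0,0],[1,0,0,0,0,0,0],[1,0,0,0,0,0,0]]'
```

```text
time: 33.53
eef_pos: [0.6294, -0.0365, 0.0253]
tcp_rot: [2.3, 2.14, 0.0]
ft_force: [-0.4, -0.4, 0.0]
opening: 0.0592
time: 34.37
eef_pos: [0.6289, -0.0425, 0.0252]
tcp_rot: [2.3, 2.14, -0.0]
ft_force: [-0.4, -0.2, 1.7]
opening: 0.059
```

```bash
python3 -m jog '[[1,0.001,-0.001,0,0,0,0],[1,0.001,-0.001,0,0,0,0],[1,0.001,-0.001,0,0,0,0],[1,0,-0.001,0,0,0,0],[1,0,0,0,0,0,0],[1,0,0,0,0,0,0],[1,0,0,0,0,0,0],[1,0,0,0,0,0,0],[1,0,0,0,0,0,0],[1,0,0,0,0,0,0]]'
```

```text
time: 35.2
eef_pos: [0.632, -0.0466, 0.0253]
tcp_rot: [2.3, 2.139, 0.0]
ft_force: [0.5, 0.3, 0.9]
opening: 0.0593
```

```bash
python3 -m jog '[[1,0,-0.001,0,0,0,0],[1,0,-0.001,0,0,0,0],[1,0,0,0,0,0,0],[1,0,0,0,0,0,0],[1,0,0,0,0,0,0],[1,0,0,0,0,0,0],[1,0,0,0,0,0,0],[1,0,0,0,0,0,0],[1,0,0,0,0,0,0],[1,0,0,0,0,0,0]]'
python3 - <<'E'
from h import *
turn(85.8)
im=imaging.capture('side'); crop('side',im,265,335,170,230,11,'c6.png')
E
```

```text
time: 36.03
eef_pos: [0.6317, -0.0485, 0.0253]
tcp_rot: [-2.3, -2.14, 0.0]
ft_force: [-1.1, 0.7, 3.4]
opening: 0.0593
pos [ 0.6317 -0.0485  0.0253] yaw now 85.9 turn [-0.   -0.01 -0.06] j [-0.18  0.38  0.07  1.26  0.    1.46]
```

View pics/c6.png

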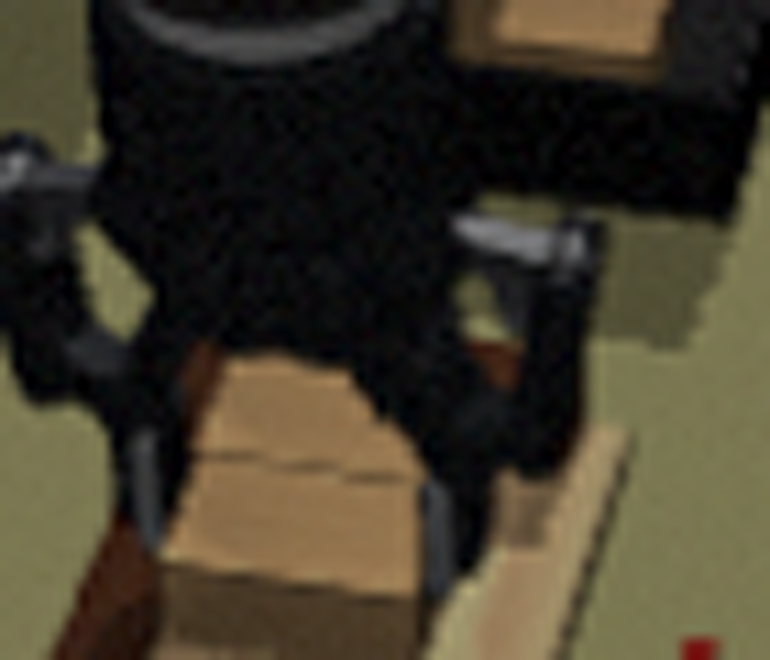

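```bash
python3 -m jog '[[1,0,-0.001,0,0,0,0],[1,0,-0.001,0,0,0,0],[1,0,0,0,0,0,0],[1,0.001,0,0,0,0,0],[1,0.001,0,0,0,0,0],[1,0.001,0,0,0,0,0],[1,0.001,0,0,0,0,0],[1,0,0,0,0,0,0],[1,0,0,0,0,0,0],[1,0,0,0,0,0,0]]'
```

```text
time: 36.92
eef_pos: [0.6338, -0.0495, 0.0253]
tcp_rot: [-2.297, -2.137, 0.003]
ft_force: [-6.3, 4.4, 7.2]
opening: 0.0588
```

```bash
python3 -m jog '[[1,0.001,-0.0005,0,0,0,0],[-0.5,0,0,0,0,0,0],[-0.7,0,0,0,0,0,0],[-1,0,0,0,0,0,0],[-1,0,0,0,0,0,0],[-1,0,0,0.03,0,0,0],[-1,0,0,0.03,0,0,0],[-1,-0.02,0.03,0.02,0,0,0],[-1,-0.02,0.035,0,0,0,0],[-1,-0.02,0.035,0,0,0,0]]'; python3 -m jog '[[-1,-0.017,0.035,0,0,0,3.5],[-1,-0.017,0.035,0,0,0,3.5],[-1,-0.017,0.035,0,0,0,3.5],[-1,-0.017,0.035,0,0,0,3.5],[-1,-0.017,0.035,0,0,0,3.5],[-1,-0.017,0.035,0,0,0,3.5],[-1,0,0,0,0,0,0],[-1,0,0,0,0,0,0],[-1,0,0,0,0,0,0],[-1,0,0,0,0,0,0]]'
python3 - <<'E'
from h import *
turn(106.3)
im=imaging.capture('side'); crop('side',im,265,335,170,230,11,'c7.png')
im=imaging.capture('top'); crop('top',im,310,410,160,240,8,'c8.png')
E
```

```text
time: 37.75
eef_pos: [0.5785, 0.0488, 0.1078]
tcp_rot: [2.3, 2.134, 0.006]
ft_force: [0.5, 0.3, 0.8]
opening: 0.0859
time: 38.58
eef_pos: [0.4756, 0.2579, 0.1051]
tcp_rot: [1.874, 2.521, -0.0]
ft_force: [-0.4, 0.4, 0.0]
opening: 0.0854
pos [0.4756 0.2579 0.1051] yaw now 106.8 turn [ 0.03  0.02 -0.45] j [ 0.37  0.1  -0.1   1.37 -0.    1.65]
```

View pics/c7.png

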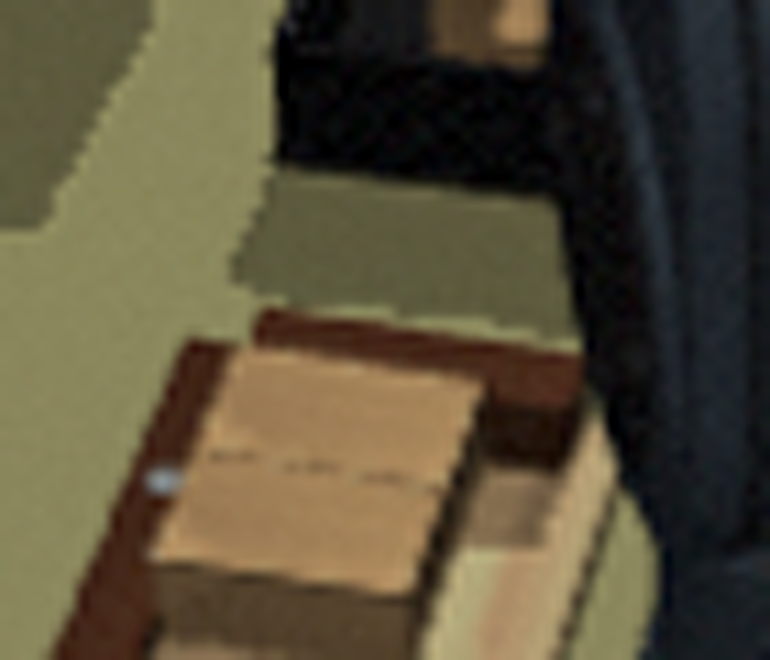

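View pics/c8.png

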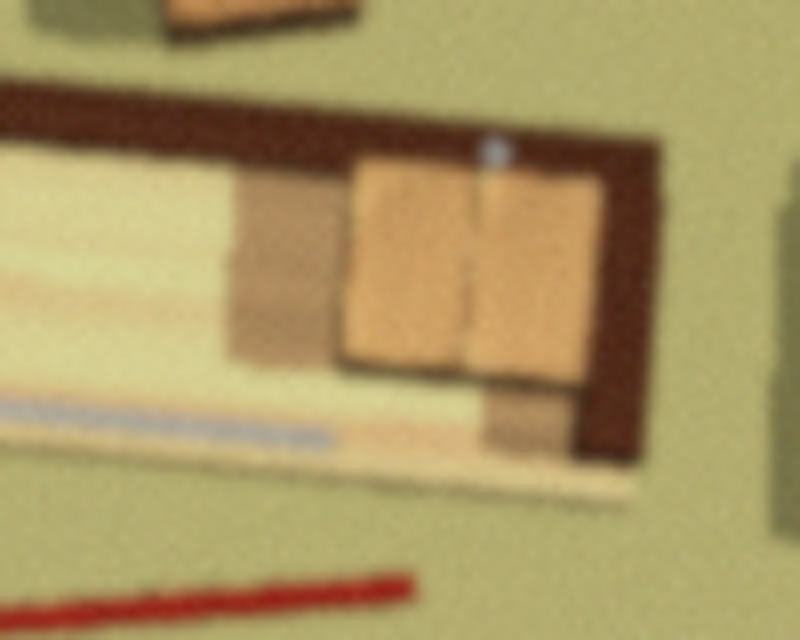

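```bash
python3 -m jog '[[-1,-0.0125,0.012,0,0,0,-0.5],[-1,-0.0125,0.0115,0,0,0,0],[-1,0,0,-0.025,0,0,0],[-1,0,0,-0.025,0,0,0],[-1,0,0,0,0,0,0],[-1,0,0,0,0,0,0],[-1,0,0,0,0,0,0],[-1,0,0,0,0,0,0],[-1,0,0,0,0,0,0],[-1,0,0,0,0,0,0]]';  python3 - <<'E'
from h import *
turn(106.3)
im=imaging.capture('side'); crop('side',im,290,420,270,390,5,'d2.png')
for v in(80,150):
 for b in blocks('side',im,vmin=v)+blocks('top',imaging.capture('top'),vmin=v): 
  if b[0]<500 and b[1]>200:print(b)
E
```

```text
time: 39.52
eef_pos: [0.451, 0.2828, 0.0568]
tcp_rot: [1.883, 2.514, 0.004]
ft_force: [-0.6, 0.6, 0.1]
opening: 0.0853
pos [0.451  0.2828 0.0568] yaw now 106.3 turn [-0.07  0.14 -0.03] j [ 0.43  0.1  -0.2   1.27  0.    1.72]
(449.9, 288.2, 60.5, 49.8, 15.9, 2595)
(451.0, 273.5, 59.2, 23.2, 15.2, 857)
(450.8, 281.6, 58.7, 36.6, 16.4, 1945)
(451.0, 272.2, 58.5, 20.4, 16.4, 669)
```

View pics/d2.png

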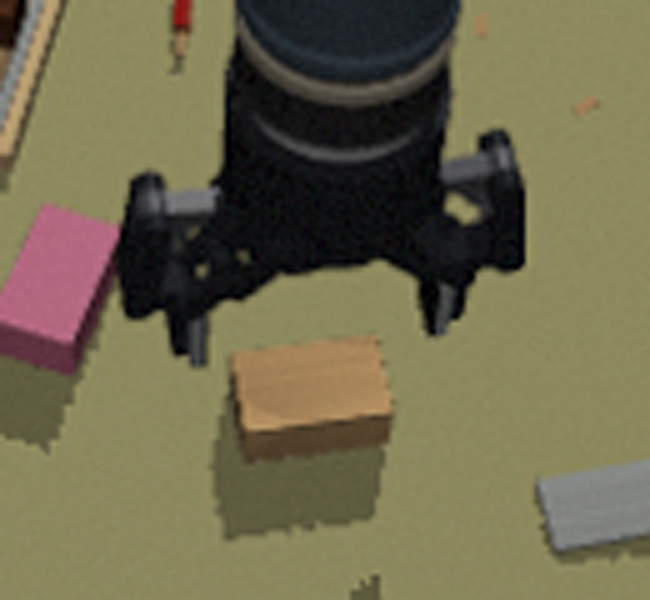

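```bash
python3 -m jog '[[-1,0,-0.001,-0.023,0,0,0],[-1,0,0,-0.024,0,0,0],[-1,0,0,0,0,0,0],[1,0,0,0,0,0,0],[1,0,0,0,0,0,0],[1,0,0,0,0,0,0],[1,0,0,0,0,0,0],[1,0,0,0,0,0,0],[1,0,0,0,0,0,0],[1,0,0,0,0,0,0]]' 30
python3 - <<'E'
from h import *
turn(106.3)
im=imaging.capture('side'); crop('side',im,290,420,270,390,5,'d3.png')
E
```

```text
time: 40.5
eef_pos: [0.451, 0.2821, 0.0097]
tcp_rot: [1.882, 2.514, 0.004]
ft_force: [0.7, 0.3, 5.1]
opening: 0.0591
pos [0.451  0.2821 0.0097] yaw now 106.4 turn [-0.07  0.14 -0.06] j [ 0.43  0.13 -0.26  1.18  0.    1.72]
```

View pics/d3.png

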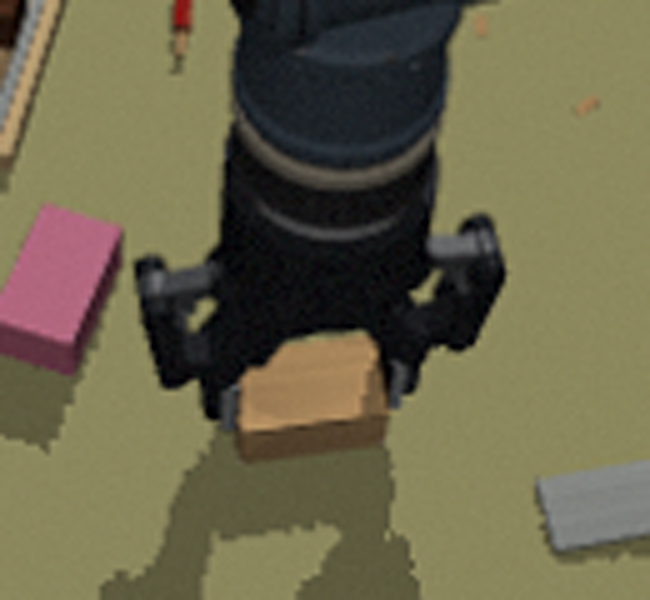

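```bash
python3 -m jog '[[1,0,0,0.035,0,0,0],[1,0.0202,-0.0317,0.02,0,0,-2.28],[1,0.0202,-0.0317,0.02,0,0,-2.28],[1,0.0202,-0.0317,0,0,0,-2.28],[1,0.0202,-0.0317,0,0,0,-2.28],[1,0.0202,-0.0317,0,0,0,-2.28],[1,0.0202,-0.0317,0,0,0,-2.28],[1,0.0202,-0.0317,0,0,0,-2.28],[1,0.0202,-0.0317,0,0,0,-2.28],[1,0.0202,-0.0317,0,0,0,-2.28]]';  python3 -m jog '[[1,0,0,0,0,0,0],[1,0,0,-0.02,0,0,0],[1,0,0,-0.02,0,0,0],[1,0,0,0,0,0,0],[1,0,0,0,0,0,0],[1,0,0,0,0,0,0],[1,0,0,0,0,0,0],[1,0,0,0,0,0,0],[1,0,0,0,0,0,0],[1,0,0,0,0,0,0]]';python3 - <<'E'
from h import *
turn(85.8)
im=imaging.capture('side'); crop('side',im,250,370,160,270,6,'d5.png')
E
```

```text
time: 41.38
eef_pos: [0.6309, -0.0041, 0.0815]
tcp_rot: [-2.302, -2.136, 0.001]
ft_force: [0.5, 0.1, -0.4]
opening: 0.0592
time: 42.22
eef_pos: [0.6314, -0.0023, 0.0434]
tcp_rot: [2.299, 2.139, 0.002]
ft_force: [0.2, -0.8, -0.1]
opening: 0.0595
pos [ 0.6314 -0.0023  0.0434] yaw now 85.9 turn [ 0.01  0.1  -0.05] j [-0.11  0.36  0.08  1.29  0.    1.53]
```

View pics/d5.png

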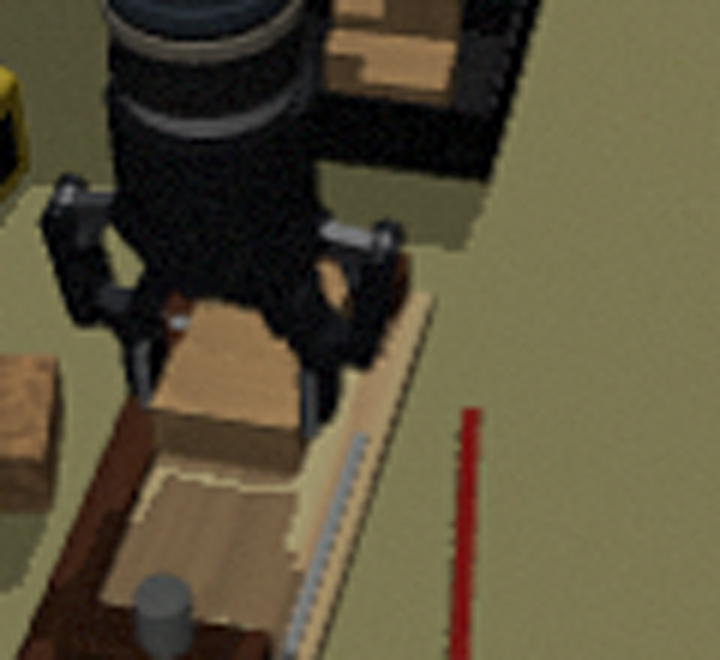

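```bash
python3 -m jog '[[1,0,0,-0.004,0,0,0],[1,0,0,-0.004,0,0,0],[1,0,0,-0.004,0,0,0],[1,0,0,-0.004,0,0,0],[1,0,0,-0.003,0,0,0],[1,0,0,-0.001,0,0,0],[1,0,0,0,0,0,0],[1,0,0,0,0,0,0],[1,0,0,0,0,0,0],[1,0,0,0,0,0,0]]' 25;  python3 -m jog '[[1,0.001,-0.0015,-0.0005,0,0,0],[1,0.001,-0.0015,-0.0005,0,0,0],[1,0,-0.0015,0,0,0,0],[1,0,-0.0015,0,0,0,0],[1,0,0,0,0,0,0],[1,0,0,0,0,0,0],[1,0,0,0,0,0,0],[1,0,0,0,0,0,0],[1,0,0,0,0,0,0],[1,0,0,0,0,0,0]]'
```

```text
time: 43.1
eef_pos: [0.6308, -0.0024, 0.0224]
tcp_rot: [2.301, 2.139, 0.0]
ft_force: [-0.5, 0.3, 0.1]
opening: 0.0591
time: 43.93
eef_pos: [0.6333, -0.0087, 0.0218]
tcp_rot: [2.3, 2.138, 0.001]
ft_force: [0.0, -1.4, 2.7]
opening: 0.0594
```

```bash
python3 -m jog '[[1,0,-0.001,0,0,0,0],[1,0,-0.001,0,0,0,0],[1,0,-0.001,0,0,0,0],[1,0.001,-0.001,0,0,0,0],[1,0.001,0,0,0,0,0],[1,0,0,0,0,0,0],[1,0,0,0,0,0,0],[1,0,0,0,0,0,0],[1,0,0,0,0,0,0],[1,0,0,0,0,0,0]]';python3 - <<'E'
from h import *
turn(85.8)
im=imaging.capture('side'); crop('side',im,260,330,180,240,11,'d6.png')
E
```

```text
time: 44.77
eef_pos: [0.6338, -0.0122, 0.0218]
tcp_rot: [-2.299, -2.138, 0.002]
ft_force: [-2.6, 1.7, 6.4]
opening: 0.059
pos [ 0.6338 -0.0122  0.0218] yaw now 85.8 turn [-0.02 -0.1  -0.05] j [-0.13  0.38  0.07  1.26  0.    1.52]
```

View pics/d6.png

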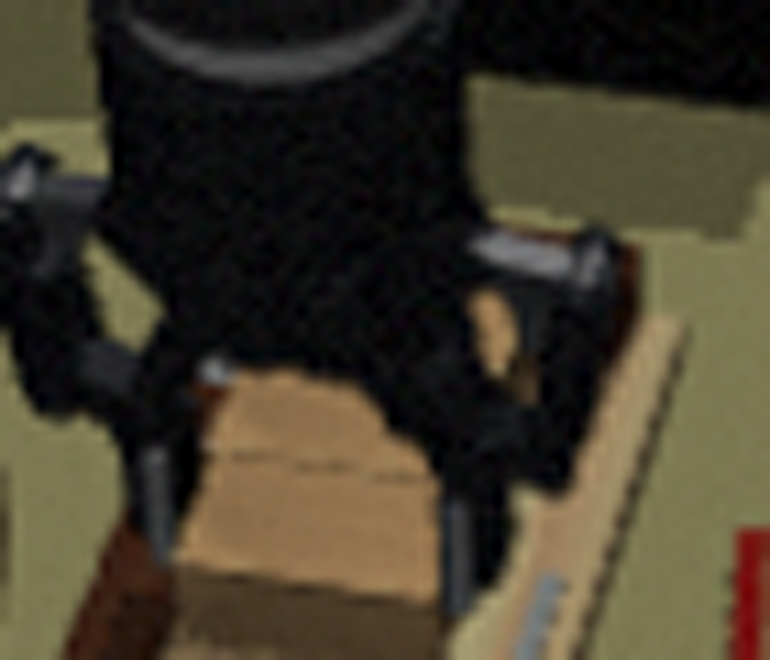

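```bash
python3 -m jog '[[1,0,-0.001,0.001,0,0,0],[1,0,-0.001,0,0,0,0],[1,0.001,0,0,0,0,0],[1,0.001,0,0,0,0,0],[1,0.001,0,0,0,0,0],[1,0,0,0,0,0,0],[1,0,0,0,0,0,0],[1,0,0,0,0,0,0],[1,0,0,0,0,0,0],[1,0,0,0,0,0,0]]'
```

```text
time: 45.65
eef_pos: [0.6358, -0.0128, 0.0219]
tcp_rot: [-2.296, -2.136, 0.001]
ft_force: [-3.2, 4.4, 4.2]
opening: 0.059
```

```bash
python3 -m jog '[[1,0.001,0,0,0,0,0],[1,0.001,0,0,0,0,0],[1,0.001,0,0,0,0,0],[1,0,0,0,0,0,0],[1,0,0,0,0,0,0],[1,0,0,0,0,0,0],[1,0,0,0,0,0,0],[1,0,0,0,0,0,0],[1,0,0,0,0,0,0],[1,0,0,0,0,0,0]]'
```

```text
time: 46.48
eef_pos: [0.6368, -0.0128, 0.022]
tcp_rot: [-2.295, -2.134, 0.006]
ft_force: [-8.1, 3.6, 8.5]
opening: 0.0594
```

```bash
python3 -m jog '[[1,0.0005,-0.0005,0,0,0,0],[-0.5,0,0,0,0,0,0],[-0.7,0,0,0,0,0,0],[-1,0,0,0,0,0,0],[-1,0,0,0,0,0,0],[-1,0,0,0.03,0,0,0],[-1,0,0,0.03,0,0,0],[-1,-0.02,0.03,0.02,0,0,0],[-1,-0.02,0.035,0,0,0,0],[-1,-0.02,0.035,0,0,0,0]]'; python3 -m jog '[[-1,-0.02,0.03,0,0,0,0],[-1,-0.02,0.03,0,0,0,0],[-1,-0.02,0.03,0,0,0,0],[-1,0,0,0,0,0,0],[-1,0,0,0,0,0,0],[-1,0,0,0,0,0,0],[-1,0,0,0,0,0,0],[-1,0,0,0,0,0,0],[-1,0,0,0,0,0,0],[-1,0,0,0,0,0,0]]'
python3 - <<'E'
from h import *
turn(85.8)
im=imaging.capture('side'); crop('side',im,235,355,170,290,6,'e1.png')
im=imaging.capture('top'); crop('top',im,300,400,160,235,8,'e2.png'); cv2.imwrite('pics/e3.png',im[:,:,::-1])
E
```

```text
time: 47.32
eef_pos: [0.5832, 0.085, 0.105]
tcp_rot: [2.301, 2.133, 0.007]
ft_force: [0.6, 1.1, 0.2]
opening: 0.0854
time: 48.15
eef_pos: [0.5218, 0.1742, 0.1022]
tcp_rot: [-2.302, -2.137, 0.0]
ft_force: [0.3, 0.0, 0.5]
opening: 0.085
pos [0.5218 0.1742 0.1022] yaw now 85.7 turn [ 0.   -0.    0.06] j [ 0.2   0.12 -0.08  1.37 -0.    1.85]
```

View pics/e1.png

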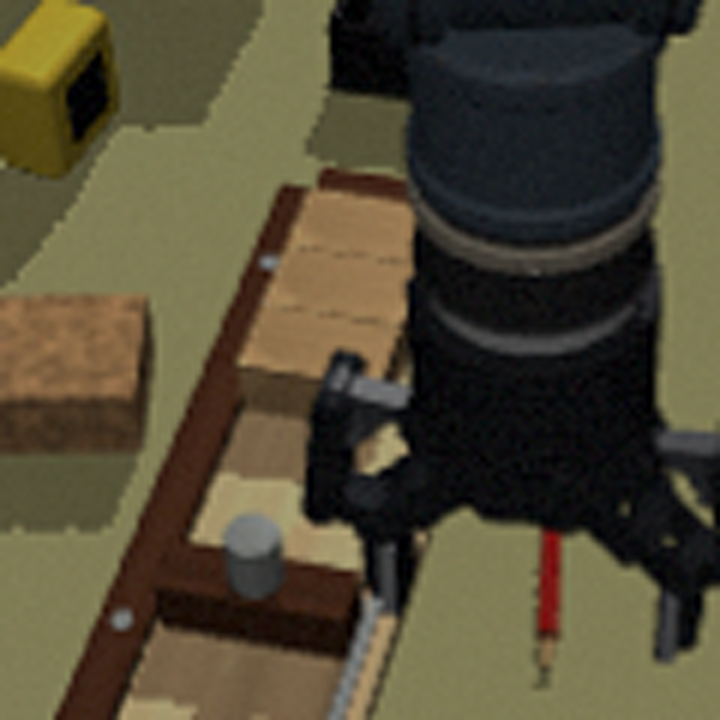

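View pics/e2.png

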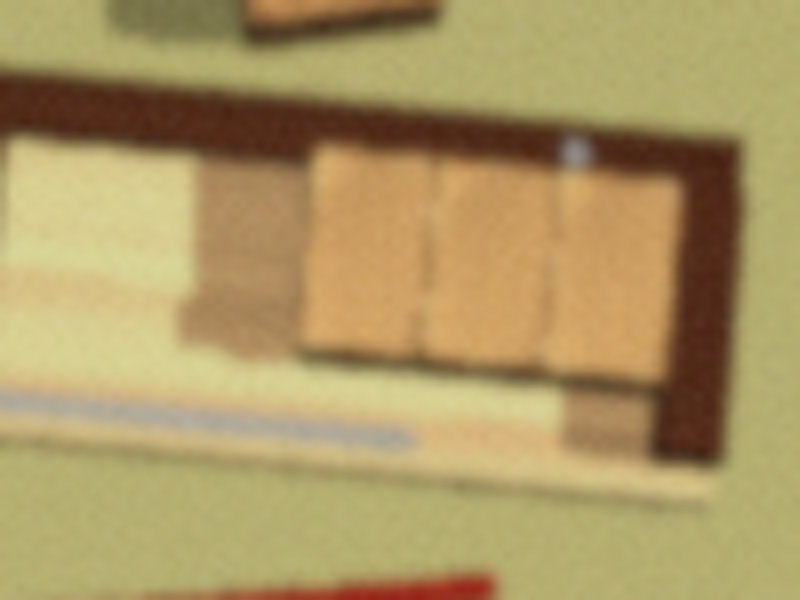

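View pics/e3.png

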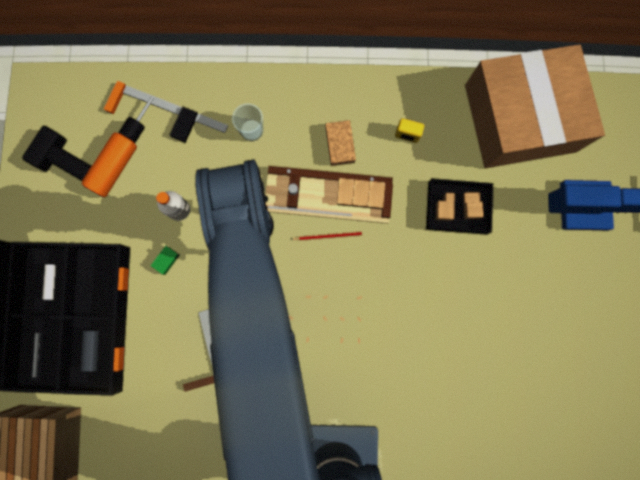

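```bash
python3 -m jog '[[-1,0.0285,-0.0155,0,0,0,0],[-1,0.0285,-0.0155,0,0,0,0],[-1,0.0285,-0.0155,0,0,0,0],[-1,0.0285,-0.0155,0,0,0,0],[-1,0,0,0,0,0,0],[-1,0,0,-0.027,0,0,0],[-1,0,0,-0.027,0,0,0],[-1,0,0,0,0,0,0],[-1,0,0,0,0,0,0],[-1,0,0,0,0,0,0]]' 40
python3 - <<'E'
from h import *
turn(85.8)
im=imaging.capture('side'); crop('side',im,235,355,170,290,6,'e4.png')
E
```

```text
time: 49.08
eef_pos: [0.6354, 0.1132, 0.0493]
tcp_rot: [2.3, 2.139, 0.001]
ft_force: [0.8, -0.4, 0.1]
opening: 0.0854
pos [0.6354 0.1132 0.0493] yaw now 85.8 turn [-0.01  0.04 -0.05] j [0.07 0.39 0.14 1.32 0.   1.72]
```

View pics/e4.png

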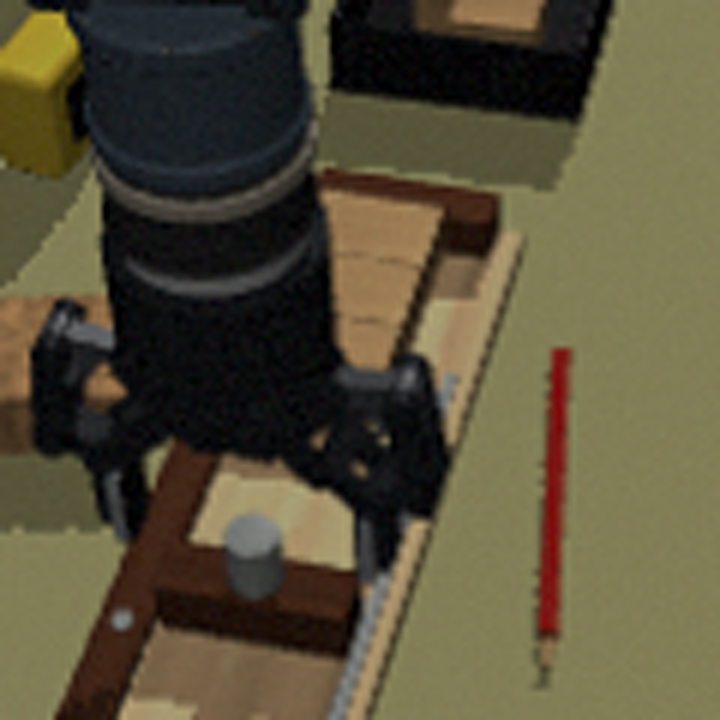

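```bash
python3 -m jog '[[1,0,0,-0.002,0,0,0],[1,0,0,0,0,0,0],[1,0,0,0,0,0,0],[1,0,0,0,0,0,0],[1,0,0,0,0,0,0],[1,0,0,0,0,0,0],[1,0,0,0,0,0,0],[1,0,0,0,0,0,0],[1,0,0,0,0,0,0],[1,0,0,0,0,0,0]]' 40; python3 -m jog '[[1,-0.0006,-0.008,0,0,0,0],[1,-0.0006,-0.008,0,0,0,0],[1,-0.0006,-0.008,0,0,0,0],[1,-0.0006,-0.008,0,0,0,0],[1,-0.0006,-0.008,0,0,0,0],[1,-0.0006,-0.008,0,0,0,0],[1,-0.0006,-0.008,0,0,0,0],[1,-0.0006,-0.008,0,0,0,0],[1,-0.0006,-0.008,0,0,0,0],[1,0,0,0,0,0,0]]';  python3 -m jog '[[1,-0.0001,-0.0015,0,0,0,0],[1,-0.0001,-0.0015,0,0,0,0],[1,-0.0001,-0.0015,0,0,0,0],[1,-0.0001,-0.0015,0,0,0,0],[1,-0.0001,-0.0015,0,0,0,0],[1,0,0,0,0,0,0],[1,0,0,0,0,0,0],[1,0,0,0,0,0,0],[1,0,0,0,0,0,0],[1,0,0,0,0,0,0]]'
```

```text
time: 49.97
eef_pos: [0.6366, 0.113, 0.0471]
tcp_rot: [2.299, 2.138, 0.004]
ft_force: [5.2, 0.1, 1.2]
opening: 0.0205
time: 50.8
eef_pos: [0.6308, 0.0406, 0.0471]
tcp_rot: [2.301, 2.138, 0.004]
ft_force: [4.5, -0.6, 2.0]
opening: 0.0206
time: 51.63
eef_pos: [0.6303, 0.0347, 0.0471]
tcp_rot: [2.3, 2.14, 0.004]
ft_force: [5.5, 1.7, 2.0]
opening: 0.0205
```

```bash
python3 -m jog '[[1,-0.0001,-0.0015,0,0,0,0],[1,-0.0001,-0.0015,0,0,0,0],[1,-0.0001,-0.0015,0,0,0,0],[1,-0.0001,-0.0015,0,0,0,0],[1,-0.0001,-0.0015,0,0,0,0],[1,-0.0001,-0.0015,0,0,0,0],[1,-0.0001,-0.0015,0,0,0,0],[1,-0.0001,-0.0015,0,0,0,0],[1,0,0,0,0,0,0],[1,0,0,0,0,0,0]]'; python3 -c "
from h import *
im=imaging.capture('side'); crop('side',im,235,355,170,290,6,'e5.png')"
```

```text
time: 52.47
eef_pos: [0.6294, 0.0225, 0.0471]
tcp_rot: [2.3, 2.14, 0.004]
ft_force: [4.1, 2.1, 3.5]
opening: 0.0206
```

View pics/e5.png

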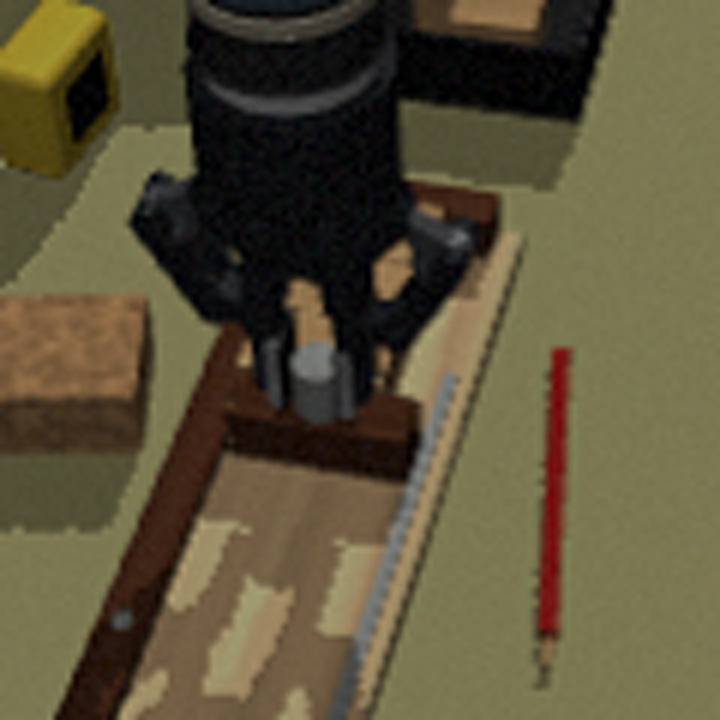

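```bash
python3 -m jog '[[1,0,-0.001,0,0,0,0],[1,0,-0.001,0,0,0,0],[1,0,-0.001,0,0,0,0],[1,0,-0.001,0,0,0,0],[1,0,0,0,0,0,0],[1,0,0,0,0,0,0],[1,0,0,0,0,0,0],[1,0,0,0,0,0,0],[1,0,0,0,0,0,0],[1,0,0,0,0,0,0]]';python3 -m jog '[[1,0,-0.001,0,0,0,0],[1,0,-0.001,0,0,0,0],[1,0,0,0,0,0,0],[1,0,0,0,0,0,0],[1,0,0,0,0,0,0],[1,0,0,0,0,0,0],[1,0,0,0,0,0,0],[1,0,0,0,0,0,0],[1,0,0,0,0,0,0],[1,0,0,0,0,0,0]]'
```

```text
time: 53.35
eef_pos: [0.6292, 0.0209, 0.0471]
tcp_rot: [-2.296, -2.139, -0.009]
ft_force: [3.9, 7.0, 2.7]
opening: 0.0204
time: 54.18
eef_pos: [0.6292, 0.0209, 0.0471]
tcp_rot: [-2.293, -2.139, -0.013]
ft_force: [4.4, 10.8, 3.8]
opening: 0.0204
```

```bash
python3 -m jog '[[1,0,-0.001,0,0,0,0],[1,0,-0.001,0,0,0,0],[1,0,-0.001,0,0,0,0],[1,0,0,0,0,0,0],[1,0,0,0,0,0,0],[1,0,0,0,0,0,0],[1,0,0,0,0,0,0],[1,0,0,0,0,0,0],[1,0,0,0,0,0,0],[1,0,0,0,0,0,0]]';python3 -m jog '[[0.4,0,0,0,0,0,0],[0,0,0,0,0,0,0],[-0.5,0,0,0,0,0,0],[-1,0,0,0,0,0,0],[-1,0,0,0,0,0,0],[-1,0,0,0,0,0,0],[-1,0,0,0.03,0,0,0],[-1,0,0,0.03,0,0,0],[-1,0,0,0.03,0,0,0],[-1,0,0,0,0,0,0]]'; python3 -m jog '[[-1,-0.03,0.02,0,0,0,0],[-1,-0.03,0.02,0,0,0,0],[-1,-0.03,0.02,0,0,0,0],[-1,-0.03,0.02,0,0,0,0],[-1,-0.03,0.02,0,0,0,0],[-1,-0.02,0.02,0,0,0,0],[-1,0,0.03,0,0,0,0],[-1,0,0.03,0,0,0,0],[-1,0,0,0,0,0,0],[-1,0,0,0,0,0,0]]'
python3 - <<'E'
from h import *
im=imaging.capture('side'); crop('side',im,255,345,180,260,9,'f1.png'); cv2.imwrite('pics/f3.png',im[:,:,::-1])
im=imaging.capture('top'); crop('top',im,300,400,160,235,8,'f2.png')
E
```

```text
time: 55.02
eef_pos: [0.6293, 0.0208, 0.0472]
tcp_rot: [-2.288, -2.138, -0.019]
ft_force: [5.0, 17.5, 4.2]
opening: 0.0205
time: 55.85
eef_pos: [0.6325, 0.0118, 0.1445]
tcp_rot: [2.294, 2.132, 0.013]
ft_force: [1.6, 1.3, 2.0]
opening: 0.0852
time: 56.68
eef_pos: [0.4582, 0.1934, 0.1363]
tcp_rot: [2.298, 2.142, -0.0]
ft_force: [-0.2, -0.4, 0.2]
opening: 0.0854
```

View pics/f1.png

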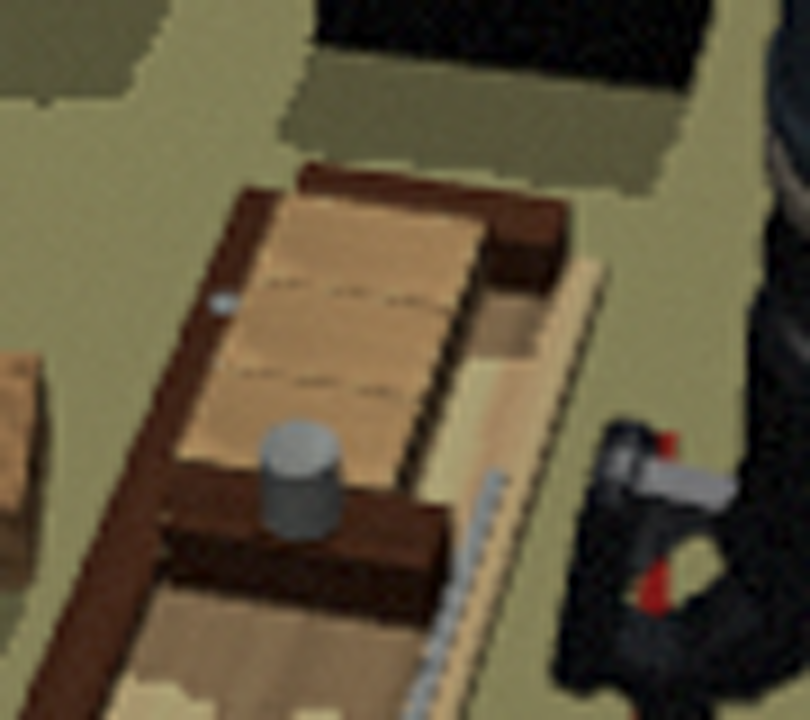

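View pics/f2.png

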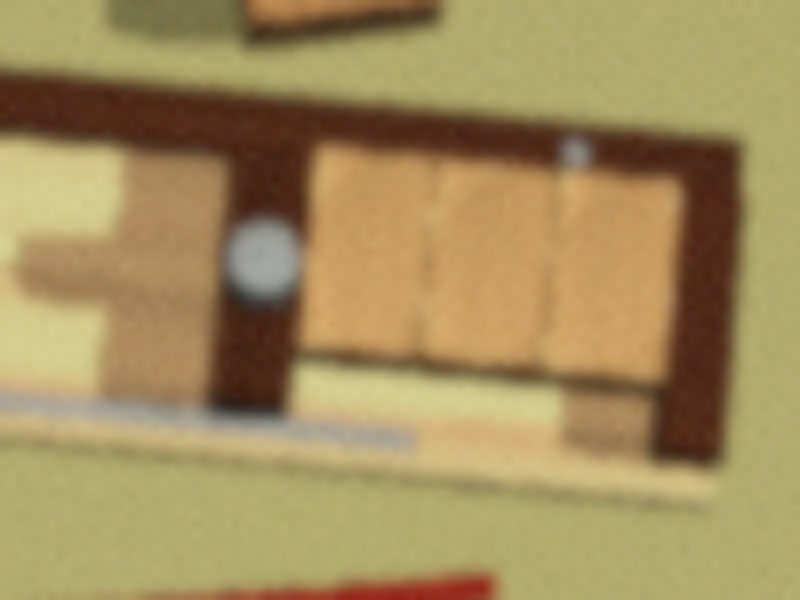

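View pics/f3.png

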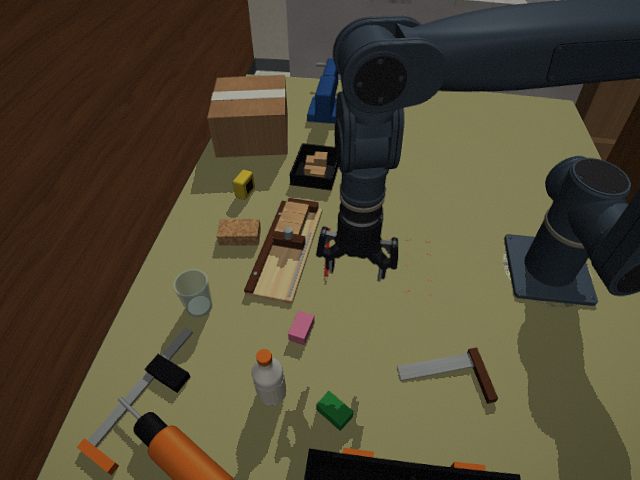

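Run:
```python
from h import *
p=[.6348,.0273,np.radians(-4.23)]
P=[[35,-22,40],[35,-130,40],[-25,-22,40],[-25,-130,40]]
a=proj('top',T(p,P)); print(((a-[300,160]+.5)*8-.5).round(0))
a=proj('side',T(p,P)); print(((a-[255,180]+.5)*9-.5).round(0))
```

```text
[[318. 146.]
 [684. 180.]
 [300. 346.]
 [669. 380.]]
[[177. 455.]
 [285. 189.]
 [392. 489.]
 [487. 219.]]
```

```bash
python3 -c "
from bench import r
print(r.finish_job())"
```

```text
the job is handed in; nothing more can be done
None
```

I handed the job in at about 57 s of the 210 s allowed, with everything in place as far as my last checks show.

- **Blocks present:** three sound blocks and two spoiled ones, the one with a missing corner and the stepped one. I saw no short block and no fourth sound block in either camera.
- **Order of work:** both spoiled blocks went into the black tray first. I then slid the jaw open and laid the three sound blocks in a row, pushing each against the fence and against the end stop or its neighbour until I felt contact. Last, I slid the jaw up to the third block with about 17 N at the wrist, let go and drew the arm clear.
- **Last pictures:** the row's corners match the expected jig positions to within about a pixel (roughly 2 mm) in both cameras. I see no visible gap between blocks or at the jaw. The glue bottle is standing, and the pink and green look-alikes were not touched.
- **What went differently:**
  - The third block was knocked about 4 cm during the run, so I measured it again before gripping it.
  - The last wrist joint reached its range limit (3.14 rad) while I was moving empty to the missing-corner block. That tilted the tool about 6°; I turned the gripper the other way and levelled it before gripping. The reading was 3.1406 rad, so it did not go past the limit as stated.
  - Early readings of the end stop from the top camera differed from the jig fit by about 3 mm. I went by contact there instead.

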